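# Pack the marking-out kit tray, slide it home and latch it

## Robot

A 7-joint arm with a two-finger parallel gripper is mounted at the origin on a cart in front of the work surface, level with it; the furniture and walls round the work are solid. World frame = base frame: x ahead of the robot, y to its left, z up, the work surface at z = 0. Lengths are in m, angles in rad, forces in N, time in s.
With the tool pointing down it reaches from about 0.425 to 0.825 m from the base axis. Payload 3.6 kg.
Tool frame: the origin (TCP) lies on the centre line of the jaws, within the pads' length; the fingertips stand 14 mm ahead of it and the grasp point (between the pads) lies 5 mm behind it (tcp_to_tips is the distance from the TCP to the fingertips, in m); z points along the fingers, y is the line along which they close (so a half turn about z gives the same grasp; the last joint's range is limited). The gripper opens to 93 mm and grips with 3 to 60 N. Pads are 15 mm wide; open, the fingers measure 128 mm over their backs; the gripper's body (75 mm by 188 mm) begins 65 mm behind the grasp point.
Start: joints at [-0.026, 0.615, -0.013, 1.423, 0.008, 1.103, -0.04], TCP at [0.65, 0, 0.197] pointing down, gripper open.
Joint ranges: [-3.12, 3.12], [-0.3, 2.06], [-1.34, 1.32], [0.26, 2.42], [-1.36, 4.5], [0.01, 1.98], [-2.84, 2.84]. Speed limits (rad/s): [2.79, 2.79, 3.14, 3.14, 3.14, 3.14, 3.14].

## Interface

Orientations are given as a rotation vector (axis times angle).
In Python, from workcell import * gives the robot as it stands.
- The arm moves only by the tool send_rows, never from a script. Its argument "targets" is a list that holds one entry, the list of rows, each a list of 5 numbers: the shift along the world's x, y, z in mm, then the turn about the world's z in degrees, then the closure, from -1 (fully open) to 1 (shut). In form: [[[tx, ty, tz, yaw, claw], ...]]. A call has 1 to 5 rows; each row shifts and turns the commanded pose from where the row before left it; what a row does not reach is not made up. A row lasts 1/10 s, in which the tool goes at most 50 mm and 8.59 degrees, less where a joint would pass 70% of its speed; a pose out of reach is approached as far as the arm can. A call with a gripper value outside its range is refused whole. The fingers move at their own pace and stop on an object; "newtons" is the grip in N (left out, the last holds). Time passes only in rows, so rows that do not move let the fingers close. It gives the time, the measured TCP pose, the force, the opening and the grip force at its end, in the units of the state.
- get_obs(): the state, without advancing time (a new reading comes with each control period).
- get_image(name): name is "scene" or "side" or "wrist"; returns (picture, depth): 400x640x3 uint8, red, green, blue; 400x640 float32, m along the optical axis (not along the pixel's ray), 0 where there is no reading.
- calibration(name): a dict with "camera_matrix" (3x3 intrinsics, pixels), "k1" (the pictures are not rectified: a ray, as slopes to the right and down, at radius r is drawn at 1 + k1 r^2 times it, then the intrinsics apply), "R" (3x3) and "t" (3): a world point X has camera coordinates R X + t. Camera axes: x right, y down, z forward; pixel columns grow to the right and rows downward; lengths in m; the calibration is good to about 2 mm. A picture is of the moment at which its call begins: read the wrist's pose just before it. calibration takes no time and is no camera call; for the wrist camera it gives the pose at the moment of the call.
- finish_job(): hands the job in; it is judged then, once.
The state is a dict: "clock": time; "joints": joint angles; "dq": joint speeds; "effort": joint torques, N m; "tool_pos": TCP position; "orientation": TCP orientation; "contact_force": force on the tool from outside, world axes, zero at the start; "moment": the same for the moment, N m; "opening": finger opening in m; "grip_force": force on a finger pad.
Only numpy, scipy, OpenCV 4.12 (cv2) and the standard library are available. Lean on these libraries where they do the work, as an engineer would, in place of code of your own. Each camera call takes 0.05 s, during which the arm holds its last target. There are 200 camera calls.

## Task

Pack the marking-out kit: lay every centre punch and paint marker that is on the cabinet top flat in the sliding tray, each straight across it in a lane of its own, with all points and marker caps to the left. Then push the tray along its centre line fully home against its end stop without lifting it, and turn the black knob clockwise until the latch arm is at its stop in front of the tray and the knob slips a little (about 20 degrees), then stop. Leave the other things on the cabinet where they are.

Things in the scene. Friction and masses are not known exactly. Their poses are not given: they have to be found in the camera images.
- punch_a_mid (a point): steel centre punch lying on the cabinet top, 118 mm long, octagonal, 12 mm thick, 0.09 kg, tapering to a point at one end. This point is its centre, half-way along and half-way up (6 mm above what it lies on). Its -y axis runs along the tool towards its point. May be absent.
- punch_a_tip (a point): the point of the same punch, 59 mm along -y from its centre, on its axis.
- punch_b_mid (a point): steel centre punch lying on the cabinet top, 118 mm long, octagonal, 12 mm thick, 0.09 kg, tapering to a point at one end. This point is its centre, half-way along and half-way up (6 mm above what it lies on). Its -y axis runs along the tool towards its point. May be absent.
- punch_b_tip (a point): the point of the same punch, 59 mm along -y from its centre, on its axis.
- marker_a_mid (a point): paint marker pen lying on the cabinet top, 135 mm long, round, 16 mm thick, 0.03 kg, its nib end covered by a cap. This point is its centre, half-way along and half-way up (8 mm above what it lies on). Its +y axis runs along the tool towards its capped nib end. May be absent.
- marker_a_tip (a point): the capped nib end of the same marker, 68 mm along +y from its centre, on its axis.
- marker_b_mid (a point): paint marker pen lying on the cabinet top, 135 mm long, round, 16 mm thick, 0.03 kg, its nib end covered by a cap. This point is its centre, half-way along and half-way up (8 mm above what it lies on). Its +y axis runs along the tool towards its capped nib end. May be absent.
- marker_b_tip (a point): the capped nib end of the same marker, 68 mm along +y from its centre, on its axis.
- tray: open grey sheet-metal kit tray, loose between the dock's side rails (0.5 kg, 150 mm along the slide, 168 mm across). Origin on its underside; x points along the slide into the dock, y left, z up. Front wall (nearest the robot) x = -78 to -74 mm, 36 mm high; back wall x = 68 to 72 mm, 12 mm high; side walls 14 mm high, inner faces y = +-80 mm; floor 5 mm thick.
- tray_lane0 (a point): bottom of the front lane at its middle (tray x = -40 mm, y = 0, z = 13 mm); axes as the tray's. Lanes run along y, across the tray. Tools rest across two black notched bars at y = +-34 mm, 10 mm thick; between the bars fingers have free room down to the floor, 8 mm below this point.
- tray_lane1 (a point): the same for the middle lane (tray x = 0). Notches are 16 mm wide at the bottom; teeth between them rise 12 mm with 45 degree flanks.
- tray_lane2 (a point): the same for the back lane (tray x = 40 mm). A tool laid in a lane has its centre 6 mm (punch) or 8 mm (marker) above this height.
- tray_push (a point): middle of the outside of the tray's front wall (black plate 24 mm wide), 18 mm above the tray's underside; axes as the tray's. Pushed here towards +x the tray slides with about 4 to 10 N. It is guided only by two side shoes 60 mm long with 1.5 mm play, so pushed more than about 20 mm off its centre line it cocks and jams between the rails.
- dock_home (a point): where the tray's origin lies when the tray is fully home against the end stop, on the dock's centre line and on its 6 mm base plate. The dock stands fixed on the cabinet top; x points along the slide, away from the robot, y left. Rails 22 mm high, inner faces y = +-91.5 mm, outer y = +-102 mm.
- latch (a joint): angle of the flat steel latch arm (80 mm long, 26 to 32 mm above the cabinet top) on its post outside the right rail, at x = -88, y = -126 mm in the frame of dock_home. Grows clockwise from above: 0 to 0.5 open (arm towards the robot), 2.0 at its end stop, arm across in front of the home tray's front wall, 4 mm clear of it. Stays where it is left.
- knob (a joint): how far the torque-limiting knob has slipped on the latch spindle, rad, growing clockwise from above. It stays near 0 while the arm turns with the knob (0.03 N m), and grows when the arm is at its end stop and the knob slips (0.15 N m).
- knob_grip (a point): grip point on the knob's axis, 60 mm above the cabinet top. The knob, above the latch arm, is an upright black bar 50 mm long (its x axis), 14 mm thick (its y axis), 42 to 68 mm above the cabinet top, on a collar of 17 mm radius. Turned clockwise it takes the arm along to its stop, then slips.
- tin: round tin, 75 mm wide, 58 mm high, loose, not part of the kit; origin at the centre of its underside.
- bracket: flat L-shaped cut bracket, 75x100x5 mm, loose, not part of the kit; origin at the centre of its underside.
- tape: tape measure, 67x82x38 mm, loose, not part of the kit; origin at the centre of its underside.
- big_bolt: large bolt, 27x70x24 mm, loose, not part of the kit; origin at the centre of its underside.
- big_nut: large nut, 24x27x13 mm, loose, not part of the kit; origin at the centre of its underside.
- small_bolt: bolt, 20x53x18 mm, loose, not part of the kit; origin at the centre of its underside.
- magnet: flat welding magnet, 69x102x14 mm, loose, not part of the kit; origin at the centre of its underside.

How it is judged:
On the way, in this order (a step that is already met when the one before it is completed fails the run):
1. every punch and marker lies flat in a lane of the tray, point or cap to the left (x of punch_a_mid in the frame of tray between -0.055 and 0.055 m and y of punch_a_mid in the frame of tray between -0.022 and 0.022 m and z of punch_a_mid in the frame of tray between 0.012 and 0.0235 m and angle between the y axis of each of punch_a_mid, punch_b_mid, marker_a_mid, marker_b_mid and the y axis of tray, either way round below 0.2 rad and y of each of punch_a_tip, punch_b_tip, marker_a_tip, marker_b_tip in the frame of tray above 0.02 m and x of punch_b_mid in the frame of tray between -0.055 and 0.055 m and y of punch_b_mid in the frame of tray between -0.022 and 0.022 m and z of punch_b_mid in the frame of tray between 0.012 and 0.0235 m and x of marker_a_mid in the frame of tray between -0.055 and 0.055 m and y of marker_a_mid in the frame of tray between -0.022 and 0.022 m and z of marker_a_mid in the frame of tray between 0.012 and 0.0255 m and x of marker_b_mid in the frame of tray between -0.055 and 0.055 m and y of marker_b_mid in the frame of tray between -0.022 and 0.022 m and z of marker_b_mid in the frame of tray between 0.012 and 0.0255 m), for 0.2 s.
2. the tray is fully home (x of tray in the frame of dock_home above -0.004 m and z of tray in the frame of dock_home below 0.004 m), for 0.2 s.
3. the latch arm is at its stop and the knob has slipped (value of joint latch above 1.94 rad and value of joint knob above 0.12 rad), for 0.1 s.
At the end, for the whole second after the job is handed in: Every punch and marker lies in a tray notch (at most 4.5 mm high), within 0.2 rad of straight across, centre within 22 mm of the tray's centre line, point or cap left; tray within 4 mm of home, down on the dock; latch above 1.94; knob slipped 0.12 to 1.0 rad; all at rest (all of step 1 and all of step 2 and all of step 3 and linear speed of each of punch_a, punch_b, marker_a, marker_b, tray below 0.02 m/s); the robot touches nothing.
It fails at once if the knob is turned on for more than 1.0 rad after it begins to slip (value of joint knob above 1 rad).
It fails at once if the tray is lifted out of its rails (z of tray in the frame of dock_home above 0.015 m).
It fails at once if a thing that does not belong to the kit is knocked more than 4 cm away (distance of any of tin, bracket, tape, big_bolt, big_nut, small_bolt, magnet from where it was at the start of the episode above 0.04 m).
Of punch_a, punch_b, marker_a, marker_b only 2 to 3 are there at a start; the rules pass over those that are not, and their reading is None.
At some moment in a run one of punch_a, punch_b, marker_a, marker_b may be knocked a few centimetres aside while the robot is not near it.
Once in a run the grip may slacken for a moment while it holds something.
It also fails if it takes over 210 s, if anything falls off the work surface, if the arm or the gripper's body presses on something with over 40 N, if the wrist force passes 120 N, or if a joint passes its speed limit or range.

## Working session

There is one attempt and no reset: what is moved stays moved. The work goes in short steps, Python scripts to look and compute and a tool call to move; the robot and the scene stay as the last step left them, time stands still between calls to the robot, and variables do not carry over. Pictures are saved under pics/ and viewed, at most 15 in all, crops included, and the job is handed in when it is done.

Besides the shell and the picture viewer there is one more tool, called after "Call:" by a JSON object that holds its "api" and its "payload". send_rows: Moves the arm, as the interface text tells. Its arguments: {"type":"object","properties":{"targets":{"type":"array"},"newtons":{"type":"number"}},"required":["targets"]}

```bash
mkdir -p pics; ls; cat > h.py <<'E'
from workcell import *
import numpy as np, cv2
def cal(n):
    c=calibration(n); return np.array(c["camera_matrix"]),c["k1"],np.array(c["R"]),np.array(c["t"])
def ray(c,uv):
    K,k1,R,t=c; d=(np.array([uv],float)[0]-K[:2,2])/[K[0,0],K[1,1]]
    s=d.copy()
    for _ in range(20): s=d/(1+k1*(s@s))
    return -R.T@t, R.T@np.array([s[0],s[1],1])
def onz(c,uv,z):
    o,d=ray(c,uv); return o+d*(z-o[2])/d[2]
def depthpt(c,uv,D):
    o,d=ray(c,uv); return o+d*D[int(uv[1]),int(uv[0])]
def proj(c,X):
    K,k1,R,t=c; p=R@np.array(X,float)+t; s=p[:2]/p[2]; s=s*(1+k1*(s@s)); return s*[K[0,0],K[1,1]]+K[:2,2]
def tri(c1,u1,c2,u2):
    o1,d1=ray(c1,u1);o2,d2=ray(c2,u2)
    A=np.stack([d1,-d2],1); s=np.linalg.lstsq(A,o2-o1,rcond=None)[0]
    a,b=o1+d1*s[0],o2+d2*s[1]; return (a+b)/2,np.linalg.norm(a-b)
def snap(n,f):
    c=cal(n); im,D=get_image(n); cv2.imwrite(f"pics/{f}.png",im[:,:,::-1]); np.savez(f"pics/{f}.npz",im=im,D=D,K=c[0],k1=c[1],R=c[2],t=c[3]); return im,D,c
def load(f):
    z=np.load(f"pics/{f}.npz"); return z["im"],z["D"],(z["K"],float(z["k1"]),z["R"],z["t"])
E
python3 - <<'E'
from h import *
for n in("scene","side","wrist"):
    im,D,c=snap(n,n+"0"); print(n,-c[2].T@c[3],(D>0).mean())
print(get_obs())
E
```

```text
pics
scene [-0.11974235 -0.60884407  0.61482095] 0.99568359375
side [0.45380118 0.78723675 0.53202129] 0.995890625
wrist [0.65011203 0.06661268 0.38331808] 0.995921875
{'clock': 0.15, 'joints': array([-0.02651941,  0.61567577, -0.01262878,  1.42453367,  0.00812046,
        1.10343373, -0.04038268]), 'dq': array([-0.00071405, -0.0020983 ,  0.00080852, -0.00456949,  0.00066896,
        0.00013934,  0.00045244]), 'effort': array([ 1.13936116e-03, -4.59350109e+01,  2.09416850e-01, -1.65943640e+01,
       -6.11101720e-02,  1.81601685e-02,  1.63591380e-04]), 'tool_pos': array([6.49336231e-01, 2.71919779e-05, 1.96160203e-01]), 'orientation': array([-2.22032278, -2.22058919,  0.00225363]), 'contact_force': array([-0.39609014,  0.22024901, -0.09654243]), 'moment': array([ 0.02014802, -0.024104  ,  0.0416024 ]), 'grip_force': 0.0, 'opening': 0.09295798886399943}
```

View pics/scene0.png

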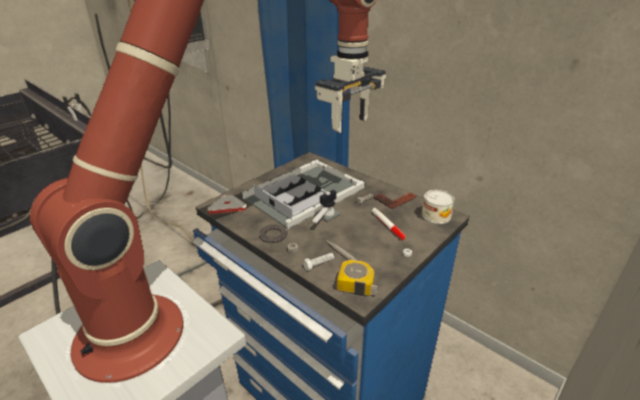

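View pics/side0.png

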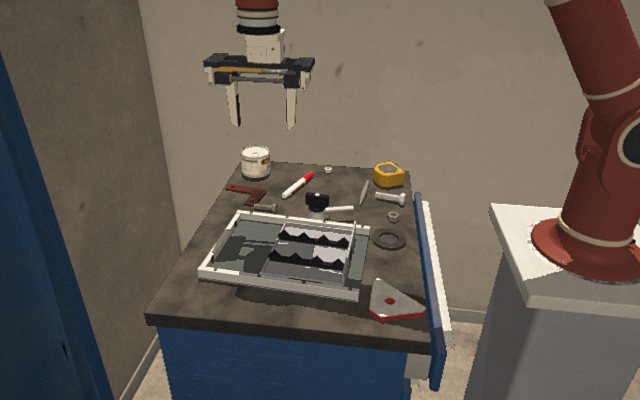

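View pics/wrist0.png

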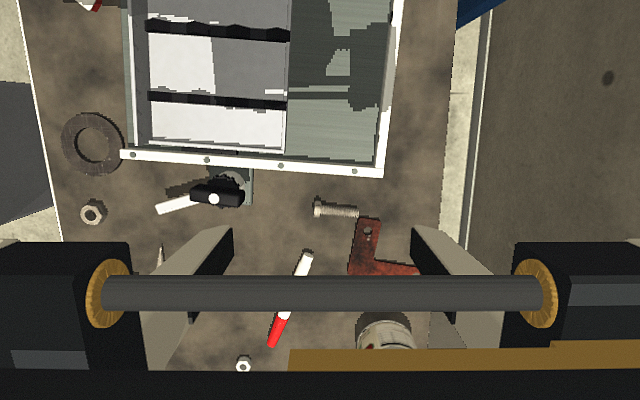

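Scene: marker (red end) at scene (388,223), wrist (290,300); a punch at scene (340,249), wrist (160,255); only these two tools seem present. Tray at wrist (215,80), knob at wrist (217,195), washer, nuts, bolts, tape, bracket, tin and magnet are around.

```bash
python3 - <<'E'
from h import *
W,DW,cw=load("wrist0"); S,DS,cs=load("scene0"); I,DI,ci=load("side0")
print(cw[0][0,0],cs[0][0,0],ci[0][0,0])
def red(im,box):
    x0,y0,x1,y1=box; h=cv2.cvtColor(im[y0:y1,x0:x1],cv2.COLOR_RGB2HSV)
    m=((h[...,0]<8)|(h[...,0]>172))&(h[...,1]>190)&(h[...,2]>120); ys,xs=np.nonzero(m); return np.array([xs.mean()+x0,ys.mean()+y0]),m.sum()
a=red(W,(255,240,330,360));b=red(S,(365,200,410,245));c=red(I,(275,165,320,200)); print(a,b,c)
print("cap w-scene",tri(cw,a[0],cs,b[0]),"scene-side",tri(cs,b[0],ci,c[0]))
for n,uv in dict(mk_white=(306,255),mk_red_end=(272,345),punch=(161,250),knob=(216,198),nut=(92,212),nut2=(243,365),sbolt=(335,208),tinl=(385,330),latch_end=(160,209),dockcorner=(378,172),dockc2=(122,154),bar1l=(150,97),bar1r=(288,105),bar2l=(148,26),bar2r=(288,38)).items(): print(n,np.round(depthpt(cw,uv,DW),3))
for n,uv in dict(punch_tip=(329,241),punch_end=(353,259),tape=(356,277),bbolt=(318,262),tin=(437,205)).items(): print("S",n,np.round(depthpt(cs,uv,DS),3))
for n,uv in dict(punch_top=(366,182),punch_bot=(361,204)).items(): print("I",n,np.round(depthpt(ci,uv,DI),3))
E
```

```text
337.7255031327589 405.3157939544579 443.75942855190925
(array([275.92384106, 330.96357616]), np.int64(302)) (array([397.67605634, 232.42253521]), np.int64(71)) (array([308.38095238, 175.52380952]), np.int64(42))
cap w-scene (array([ 0.59124912, -0.20544893,  0.01041755]), np.float64(0.0008131058155545511)) scene-side (array([ 0.58973534, -0.20663784,  0.01191636]), np.float64(0.0002649709053550597))
mk_white [ 0.631 -0.1    0.012]
mk_red_end [ 0.586 -0.223  0.014]
punch [ 0.455 -0.096  0.006]
knob [ 0.547 -0.015  0.068]
nut [ 0.374 -0.05   0.   ]
nut2 [ 0.543 -0.266 -0.001]
sbolt [ 0.665 -0.042  0.012]
tinl [ 0.727 -0.196  0.022]
latch_end [ 0.474 -0.037  0.033]
dockcorner [0.711 0.002 0.022]
dockc2 [0.434 0.022 0.021]
bar1l [0.472 0.081 0.022]
bar1r [0.613 0.072 0.007]
bar2l [0.477 0.149 0.022]
bar2r [0.616 0.137 0.02 ]
S punch_tip [ 0.457 -0.099  0.007]
S punch_end [ 0.442 -0.185  0.01 ]
S tape [ 0.375 -0.245  0.04 ]
S bbolt [ 0.379 -0.135  0.013]
S tin [ 0.698 -0.247  0.057]
I punch_top [ 0.443 -0.194  0.012]
I punch_bot [ 0.452 -0.104  0.001]
```

Call:
{"api": "send_rows", "payload": {"targets": [[[-10, -45, 0, 0, -1], [-10, -45, 0, 0, -1], [-10, -45, 0, 0, -1], [-10, -30, 0, 0, -1], [0, 0, 0, 0, -1]]], "newtons": 20}}

```text
clock: 0.65
tool_pos: [0.6071, -0.1733, 0.1967]
orientation: [2.232, 2.208, -0.009]
contact_force: [0.2, -0.4, 0.3]
opening: 0.0934
grip_force: 0.0
```

```bash
python3 - <<'E'
from h import *
snap("wrist","w1"); print(get_obs()["tool_pos"])
E
```

```text
[ 0.608578   -0.16859192  0.19674744]
```

View pics/w1.png

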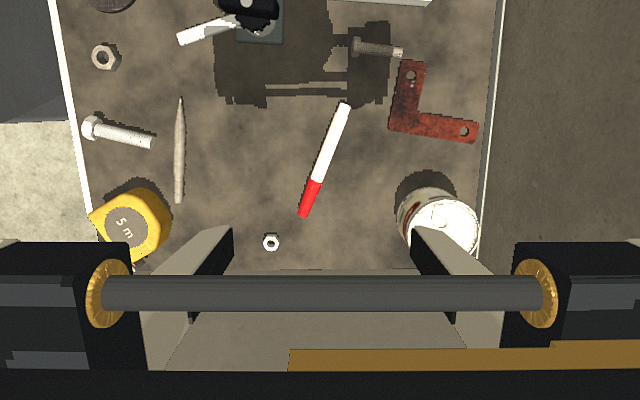

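Wrist view 1: marker with red cap at lower right end (302,216) and white tail (344,104); punch from thin end (181,98) to thick end (179,203); tin at (440,225), tape (130,220), nuts, bolts, bracket clear of both. Only one punch and one marker.

```bash
python3 - <<'E'
from h import *
W,DW,cw=load("w1"); S,DS,cs=load("scene0")
def comp(im,box,f):
    x0,y0,x1,y1=box; m=np.zeros(im.shape[:2],np.uint8); hsv=cv2.cvtColor(im,cv2.COLOR_RGB2HSV); m[y0:y1,x0:x1]=f(hsv)[y0:y1,x0:x1]
    n,l,s,_=cv2.connectedComponentsWithStats(m); i=1+np.argmax(s[1:,4]); ys,xs=np.nonzero(l==i); P=np.stack([xs,ys],1).astype(float)
    c=P.mean(0); u=np.linalg.svd(P-c,full_matrices=False)[2][0]; t=(P-c)@u; v=(P-c)@[-u[1],u[0]]
    w=[round(np.ptp(v[(t>=a)&(t<a+8)]),1) for a in np.arange(t.min(),t.max(),8)]
    return c,c+u*t.min(),c+u*t.max(),w
mk=lambda h:((h[...,2]>200)&(h[...,1]<40)|(((h[...,0]<8)|(h[...,0]>172))&(h[...,1]>190)&(h[...,2]>120))).astype(np.uint8)
a=comp(W,(290,95,360,225),mk); print(a); b=comp(S,(365,200,410,245),mk); print(b)
for p in a[:3]: print("mk z=8",np.round(onz(cw,p,.008),4))
sb=b[1:3] if b[1][1]<b[2][1] else b[2:0:-1]; sa=a[1:3] if a[1][1]<a[2][1] else a[2:0:-1]
print([tri(cw,p,cs,q) for p,q in zip(sa,sb)])
x=W[90:210,172:190]; g=x.mean(2)
print(np.round(g[::12]).astype(int))
pf=lambda h:((h[...,2]>140)&(h[...,1]<40)).astype(np.uint8)
a=comp(W,(168,90,195,212),pf); print(a)
for p in a[:3]: print("pu z=6",np.round(onz(cw,p,.006),4))
b=comp(S,(322,236,360,265),pf);print(b)
sb=b[1:3] if b[1][1]<b[2][1] else b[2:0:-1]; sa=a[1:3] if a[1][1]<a[2][1] else a[2:0:-1]
print([tri(cw,p,cs,q) for p,q in zip(sa,sb)])
E
```

```text
(array([324.30249633, 157.76358297]), array([345.63405837, 103.85519681]), array([301.22335823, 216.08838291]), [np.float64(10.8), np.float64(12.1), np.float64(12.1), np.float64(12.3), np.float64(12.1), np.float64(12.1), np.float64(12.1), np.float64(12.1), np.float64(12.1), np.float64(12.1), np.float64(13.7), np.float64(13.0), np.float64(11.9), np.float64(11.1), np.float64(10.4), np.float64(5.4)])
(array([383.31081081, 217.51351351]), array([374.08241943, 208.91157819]), array([391.19556367, 224.86302128]), [np.float64(2.8), np.float64(2.9), np.float64(3.0)])
mk z=8 [ 0.6103 -0.1591  0.008 ]
mk z=8 [ 0.6338 -0.1011  0.008 ]
mk z=8 [ 0.5826 -0.2271  0.008 ]
[(array([ 0.63405185, -0.1019803 ,  0.01283828]), np.float64(0.0019473478321507232)), (array([ 0.5781164 , -0.20632888,  0.0430748 ]), np.float64(0.02300379523707163))]
[[ 98  95  95  96  95  95  95  89  93  96  95  96  99  98  94  95  96  95]
 [ 98 100  99  99  92  95  92 176 214  97  34  72  98  98  99 102 100 104]
 [100 101  98  91 103 158 189 190 185 143 124  75  77 108 109 103 101 102]
 [ 96  94 112 158 181 181 184 196 198 179
[... 269 characters left out ...]
151 187 207 206 214 213 189 161 137 115  93 100 104 105 103 100]
 [108 100 140 181 194 197 213 202 181 154 123  73 102 119 116 113 113 118]
 [126 112 158 197 204 212 219 202 173 148 102 105 126 117 120 124 125 123]]
(array([180., 101.]), array([180., 101.]), array([180., 101.]), [])
pu z=6 [ 0.4545 -0.0956  0.006 ]
pu z=6 [ 0.4545 -0.0956  0.006 ]
pu z=6 [ 0.4545 -0.0956  0.006 ]
(array([327.24358974, 256.91025641]), array([333.41010755, 254.49433143]), array([320.96903181, 259.36850947]), [np.float64(6.5), np.float64(6.2)])
[(array([ 0.44978983, -0.10492367, -0.02226532]), np.float64(0.023701857225386348)), (array([ 0.43526074, -0.09358653, -0.03991034]), np.float64(0.0017867015647543157))]
```

```bash
python3 - <<'E'
from h import *
W,DW,cw=load("w1"); S,DS,cs=load("scene0")
for n,uv,z in (("tip",(180.3,97),.006),("butt",(178.5,203.5),.006),("boltend",(154,143),.01),("tapecorner",(165,205),.03),("nut2",(271,241),.006)): print(n,np.round(onz(cw,uv,z),4), np.round(depthpt(cw,uv,DW),3))
g=W[95:208:8,168:192].mean(2)-0
h=cv2.cvtColor(W,cv2.COLOR_RGB2HSV)
m=((W.mean(2)>135)).astype(np.uint8); m[:, :170]=0; m[:,190:]=0; m[:96]=0; m[206:]=0
ys,xs=np.nonzero(m); print(np.polyfit(ys,xs,1),ys.min(),ys.max(),len(ys))
# heights: triangulate punch ends using scene
for a,b in (((180.3,97),(328.5,241)),((178.5,203.5),(353.5,260))): print(tri(cw,a,cs,b), proj(cs,onz(cw,a,.006)))
E
```

```text
tip [ 0.4553 -0.0914  0.006 ] [ 0.453 -0.091 -0.001]
butt [ 0.4395 -0.2108  0.006 ] [ 0.437 -0.213 -0.001]
boltend [ 0.4221 -0.14    0.01  ] [ 0.418 -0.141  0.003]
tapecorner [ 0.4352 -0.2057  0.03  ] [ 0.609 -0.106  0.384]
nut2 [ 0.5454 -0.2587  0.006 ] [ 0.544 -0.261  0.   ]
[-2.10632509e-02  1.81582310e+02] 99 203 791
(array([ 0.45702299, -0.093933  ,  0.00578022]), np.float64(0.006007646672865458)) [326.06448724 240.44543843]
(array([ 0.43880607, -0.20042358,  0.01657966]), np.float64(0.01849370838518886)) [361.37669163 265.93500253]
```

Call:
{"api": "send_rows", "payload": {"targets": [[[-41, -1, 0, -7.5, 0.35], [-41, -1, 0, 0, 0.35], [-41, -1, -20, 0, 0.35], [-41, 0, -30, 0, 0.35], [0, 0, -40, 0, 0.35]]], "newtons": 30}}

```text
clock: 1.2
tool_pos: [0.4422, -0.1664, 0.108]
orientation: [-2.361, -2.07, 0.001]
contact_force: [0.9, 0.5, -0.7]
opening: 0.0578
grip_force: 0.0
```

Call:
{"api": "send_rows", "payload": {"targets": [[[0, 0, 0, 0, 0.35], [0, 0, 0, 0, 0.35]]]}}

```text
clock: 1.4
tool_pos: [0.4482, -0.1666, 0.1079]
orientation: [-2.359, -2.074, -0.002]
contact_force: [0.4, -0.5, -0.4]
opening: 0.0412
grip_force: 0.0
```

```bash
python3 - <<'E'
from h import *
snap("wrist","w2"); snap("scene","s2"); print(get_obs()["tool_pos"],get_obs()["orientation"])
E
```

```text
[ 0.44940867 -0.16759739  0.10905621] [2.3575116  2.07166558 0.00418733]
```

View pics/w2.png

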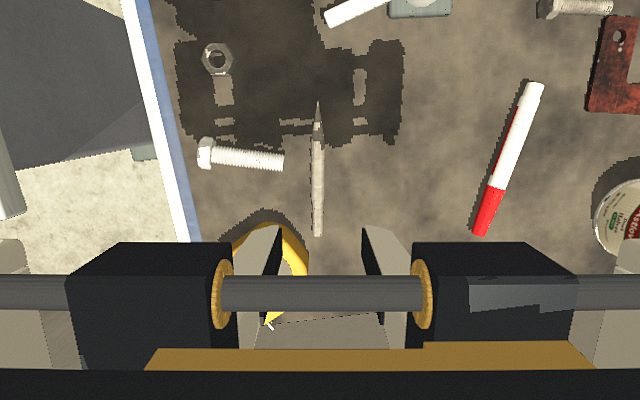

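Punch runs vertically between the finger lines: point (318,98), butt (317,236); yaw matches, bolt shank end at (284,160).

```bash
python3 - <<'E'
from h import *
W,D,c=load("w2"); 
m=(W.mean(2)>135).astype(np.uint8); q=np.zeros_like(m); q[96:238,306:330]=m[96:238,306:330]
ys,xs=np.nonzero(q); p=np.polyfit(ys,xs,1); print(p,ys.min(),ys.max())
for y in(99,236): print(onz(c,(np.polyval(p,y),y),.006))
print(onz(c,(285,160),.008))
E
```

```text
[-8.56119192e-03  3.18708949e+02] 102 237
[ 0.4554131  -0.09097563  0.006     ]
[ 0.43854597 -0.20996097  0.006     ]
[ 0.4209527  -0.13725842  0.008     ]
```

Call:
{"api": "send_rows", "payload": {"targets": [[[-5, 0, -30, -0.5, 0.35], [0, 0, -30, 0, 0.35], [0, 0, -22, 0, 0.35], [0, 0, -10, 0, 0.35], [0, 0, 0, 0, 0.35]]]}}

```text
clock: 2.0
tool_pos: [0.4426, -0.1678, 0.0154]
orientation: [2.37, 2.062, 0.001]
contact_force: [0.6, 0.7, -0.1]
opening: 0.0302
grip_force: 0.0
```

Call:
{"api": "send_rows", "payload": {"targets": [[[0, 0, 0, 0, 1], [0, 0, 0, 0, 1], [0, 0, 0, 0, 1], [0, 0, 0, 0, 1], [0, 0, 0, 0, 1]]], "newtons": 35}}

```text
clock: 2.5
tool_pos: [0.4418, -0.168, 0.0159]
orientation: [2.371, 2.061, 0.001]
contact_force: [-0.9, -0.2, 0.1]
opening: 0.0003
grip_force: 0.0
```

Fingers closed on nothing; lift and look.

Call:
{"api": "send_rows", "payload": {"targets": [[[0, 0, 30, 0, 1], [0, 0, 40, 0, 1], [0, 0, 25, 0, 0.3], [0, 0, 0, 0, 0.3], [0, 0, 0, 0, 0.3]]]}}

```text
clock: 3.0
tool_pos: [0.4415, -0.1679, 0.1107]
orientation: [2.371, 2.061, 0.001]
contact_force: [-0.4, -0.6, -0.1]
opening: 0.0201
grip_force: 0.0
```

```bash
python3 - <<'E'
from h import *
snap("wrist","w3"); print(get_obs()["tool_pos"],get_obs()["orientation"])
E
```

```text
[ 0.44092968 -0.16772721  0.10994028] [-2.36996185e+00 -2.06039232e+00  1.05388580e-03]
```

View pics/w3.png

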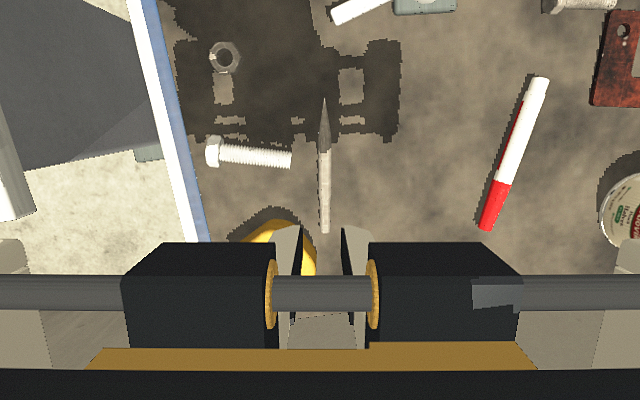

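Punch is still there, unmoved: point (324,98), butt (325,232). Checking where the TCP projects.

```bash
python3 - <<'E'
from h import *
W,D,c=load("w3"); o=get_obs()["tool_pos"]
for dz in(0,-.014,-.094): print(dz,proj(c,o+[0,0,dz]))
print("cam",-c[2].T@c[3],"fwd",c[2][2])
S,DS,cs=load("s2"); print("scene proj punch ends",proj(cs,[.4554,-.091,.006]),proj(cs,[.4385,-.21,.006]))
for v in (100,130,160,190,220,230): print(v,D[v,320:330:2].round(3), [np.round(depthpt(c,(u,v),D),3) for u in (325,)])
x=cv2.resize(S[200:290,300:420],None,fx=5,fy=5,interpolation=cv2.INTER_CUBIC)
cv2.imwrite("pics/s2c.png",x[:,:,::-1])
E
```

```text
0 [319.75399434 226.91590132]
-0.014 [319.84779448 219.45472527]
-0.094 [320.21549157 190.22468044]
cam [ 0.45113264 -0.10196856  0.2980357 ] fwd [-0.03358502 -0.24059918 -0.97004334]
scene proj punch ends [325.95739742 240.3650129 ] [360.79383048 266.00562417]
100 [0.288 0.287 0.281 0.288 0.287] [array([ 0.456, -0.094, -0.   ])]
130 [0.286 0.284 0.284 0.284 0.285] [array([ 0.452, -0.118,  0.01 ])]
160 [0.29  0.289 0.289 0.289 0.29 ] [array([ 0.449, -0.143,  0.012])]
190 [0.297 0.294 0.294 0.295 0.295] [array([ 0.445, -0.169,  0.011])]
220 [0.304 0.302 0.301 0.301 0.303] [array([ 0.441, -0.197,  0.01 ])]
230 [0.307 0.306 0.304 0.305 0.306] [array([ 0.44 , -0.206,  0.01 ])]
```

View pics/s2c.png

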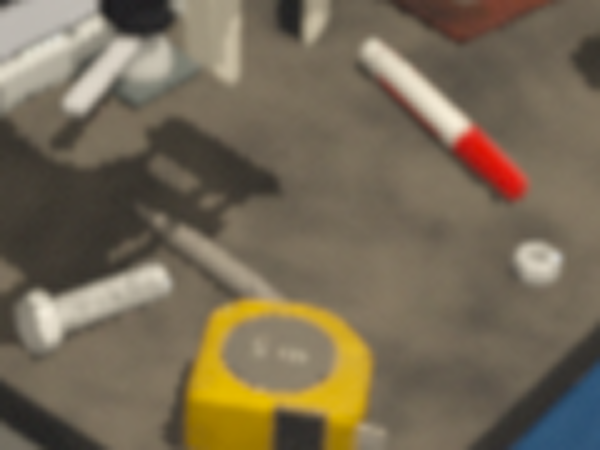

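The scene crop shows the punch lying in place beside the tape (140,205)-(290,300 in crop), undisturbed. Check the actual fingertip height from depth.

```bash
python3 - <<'E'
from h import *
W,D,c=load("w3"); o=get_obs()["tool_pos"]; print(o)
for v in range(222,270,4):
    print(v,[tuple(np.round(depthpt(c,(u,v),D)-o,3)) for u in (296,299,302,343,346,349)])
E
```

```text
[ 0.44092968 -0.16772721  0.10994028]
222 [(np.float64(-0.027), np.float64(-0.031), np.float64(-0.11)), (np.float64(-0.024), np.float64(-0.031), np.float64(-0.109)), (np.float64(-0.022), np.float64(-0.032), np.float64(-0.11)), (np.float64(0.016), np.float64(-0.037), np.float64(-0.11)), (np.float64(0.019), np.float64(-0.037), np.float64(-0.111)), (np.float64(0.022), np.float64(-0.038), np.float64(-0.11))]
226 [(np.float64(-0.011), np.float64(0.01), np.float64(0.023)), (np.float64(-0.009), np.float64(0.01), np.float64(0.024)), (np.float64(-0.022), np.float64(-0.036), np.float64(-0.111)), (np.float64(0.016), np.float64(-0.041), np.float64(-0.11)), (np.float64(0.015), np.float64(0.007), np.float64(0.025)), (np.float64(0.016), np.float64(0.007), np.float64(0.025))]
230 [(np.float64(-0.01), np.float64(0.011), np.float64(0.03)), (np.float64(-0.009), np.float64(0.009), np.float64(0.026)), (np.float64(-0.008), np.float64(0.009), np.float64(0.026)), (np.float64(0.013), np.float64(0.006), np.float64(0.027)), (np.float64(0.014), np.float64(0.007), np.float64(0.031)), (np.float64(0.016), np.float
[... 2583 characters left out ...]
p.float64(0.009), np.float64(0.063)), (np.float64(-0.009), np.float64(0.003), np.float64(0.05)), (np.float64(-0.023), np.float64(-0.054), np.float64(-0.073)), (np.float64(0.011), np.float64(-0.003), np.float64(0.044)), (np.float64(0.012), np.float64(0.005), np.float64(0.061)), (np.float64(0.013), np.float64(0.006), np.float64(0.063))]
266 [(np.float64(-0.008), np.float64(0.009), np.float64(0.067)), (np.float64(-0.009), np.float64(0.001), np.float64(0.051)), (np.float64(-0.024), np.float64(-0.058), np.float64(-0.074)), (np.float64(0.01), np.float64(-0.004), np.float64(0.045)), (np.float64(0.012), np.float64(0.003), np.float64(0.061)), (np.float64(0.013), np.float64(0.006), np.float64(0.067))]
```

Depth says the fingertips sit ~25 mm *behind* the reported TCP, not 14 mm ahead. Cross-check with the other cameras.

```bash
python3 - <<'E'
from h import *
W,D,c=load("wrist0"); I,DI,ci=load("side0"); S,DS,cs=load("scene0")
t=np.array([.6493,0,.1962])
print("pred tips side",[proj(ci,t+[dx,0,-.014]).round() for dx in(-.0465,.0465)],"scene",[proj(cs,t+[dx,0,-.014]).round() for dx in(-.0465,.0465)])
for n,(i,d,cc) in dict(side=(I,DI,ci),scene=(S,DS,cs)).items():
    for box in ([(225,90,245,135),(282,90,302,135)] if n=="side" else [(325,90,350,140),(355,90,375,130)]):
        P=[depthpt(cc,(u,v),d) for u in range(box[0],box[2]) for v in range(box[1],box[3])]
        P=np.array([p for p in P if abs(p[0]-t[0])<.09 and abs(p[1])<.04 and p[2]>.1]); 
        if len(P): print(n,box,len(P),"zmin",np.sort(P[:,2])[:8].round(3),"median xy",np.median(P,0).round(3))
P=np.array([depthpt(c,(u,v),D) for u in range(140,500,2) for v in range(220,262,2)]); P=P[(P[:,2]>.1)]; print("wrist",np.sort(P[:,2])[:20].round(3))
E
```

```text
pred tips side [array([288., 146.]), array([241., 143.])] scene [array([338., 144.]), array([360., 133.])]
side (225, 90, 245, 135) 385 zmin [0.216 0.217 0.218 0.219 0.219 0.22  0.22  0.22 ] median xy [0.701 0.008 0.257]
side (282, 90, 302, 135) 381 zmin [0.217 0.218 0.22  0.22  0.221 0.222 0.222 0.223] median xy [0.594 0.009 0.262]
scene (325, 90, 350, 140) 500 zmin [0.22  0.221 0.222 0.223 0.224 0.224 0.225 0.225] median xy [ 0.586 -0.01   0.293]
scene (355, 90, 375, 130) 288 zmin [0.219 0.219 0.22  0.22  0.221 0.222 0.223 0.223] median xy [ 0.698 -0.008  0.267]
wrist [0.217 0.217 0.217 0.218 0.218 0.218 0.218 0.218 0.218 0.218 0.218 0.218
 0.218 0.219 0.219 0.219 0.219 0.219 0.219 0.219]
```

All three cameras agree: the tips are about 22 mm above the reported TCP rather than the stated 14 mm below. I'll use the measured tip height: tips = tool_pos z + 22 mm, and descend watching the force.

Call:
{"api": "send_rows", "payload": {"targets": [[[2, 0, -40, 0, 0.35], [0, 0, -40, 0, 0.35], [0, 0, -30, 0, 0.35], [0, 0, -10, 0, 0.35], [0, 0, 0, 0, 0.35]]]}}

```text
clock: 3.55
tool_pos: [0.4419, -0.1674, -0.0114]
orientation: [-2.367, -2.058, 0.004]
contact_force: [0.2, -0.1, -0.1]
opening: 0.0299
grip_force: 0.0
```

Call:
{"api": "send_rows", "payload": {"targets": [[[0, 0, -3, 0, 0.35], [0, 0, -3, 0, 0.35], [0, 0, -2, 0, 0.35], [0, 0, 0, 0, 0.35]]]}}

```text
clock: 3.95
tool_pos: [0.444, -0.1681, -0.017]
orientation: [2.37, 2.061, 0.001]
contact_force: [0.0, 0.0, -0.2]
opening: 0.0301
grip_force: 0.0
```

Call:
{"api": "send_rows", "payload": {"targets": [[[0, 0, 0, 0, 1], [0, 0, 0, 0, 1], [0, 0, 0, 0, 1], [0, 0, 0, 0, 1]]], "newtons": 35}}

```text
clock: 4.35
tool_pos: [0.4439, -0.168, -0.0173]
orientation: [2.371, 2.061, 0.0]
contact_force: [-0.4, 0.4, 1.5]
opening: 0.0106
grip_force: 35.0
```

Call:
{"api": "send_rows", "payload": {"targets": [[[0, 0, 20, 0, 1], [0, 0, 40, 0, 1], [0, 0, 40, 0, 1], [0, 0, 40, 0, 1], [30, 30, 0, 4, 1]]]}}

```text
clock: 4.85
tool_pos: [0.4732, -0.1442, 0.1274]
orientation: [2.301, 2.126, -0.0]
contact_force: [1.5, -0.2, -0.8]
opening: 0.0107
grip_force: 35.0
```

Call:
{"api": "send_rows", "payload": {"targets": [[[30, 40, 0, 4, 1], [30, 40, 0, 0, 1], [15, 40, 0, 0, 1], [0, 30, 0, 0, 1], [0, 0, 0, 0, 1]]]}}

```text
clock: 5.35
tool_pos: [0.5481, 0.0193, 0.1219]
orientation: [-2.207, -2.23, -0.003]
contact_force: [-0.7, -0.7, -0.8]
opening: 0.0105
grip_force: 35.0
```

Call:
{"api": "send_rows", "payload": {"targets": [[[0, 0, 0, 0, 1]]]}}

```text
clock: 5.45
tool_pos: [0.5479, 0.0123, 0.122]
orientation: [-2.219, -2.223, 0.002]
contact_force: [-1.6, -0.8, -1.2]
opening: 0.0103
grip_force: 35.0
```

```bash
python3 - <<'E'
from h import *
snap("wrist","w4"); print(get_obs())
E
```

```text
{'clock': 5.5, 'joints': array([-0.05553807,  0.54523695, -0.00705472,  1.81261468,  0.00694856,
        0.78516131, -0.06733154]), 'dq': array([ 0.02363643, -0.00389433,  0.01807531, -0.0019259 , -0.00086773,
       -0.00347539, -0.00049986]), 'effort': array([-1.28900986e+00, -3.98282325e+01, -4.67225499e-01, -1.34374246e+01,
       -1.34573691e-01,  4.98707523e-03,  5.19779278e-04]), 'tool_pos': array([0.54794221, 0.01070312, 0.12216643]), 'orientation': array([ 2.22236407,  2.22049571, -0.00294835]), 'contact_force': array([-0.12330921, -0.4937375 , -1.19705747]), 'moment': array([-0.05304524,  0.0015881 , -0.03343828]), 'grip_force': 34.995854953012895, 'opening': 0.01062583542485865}
```

View pics/w4.png

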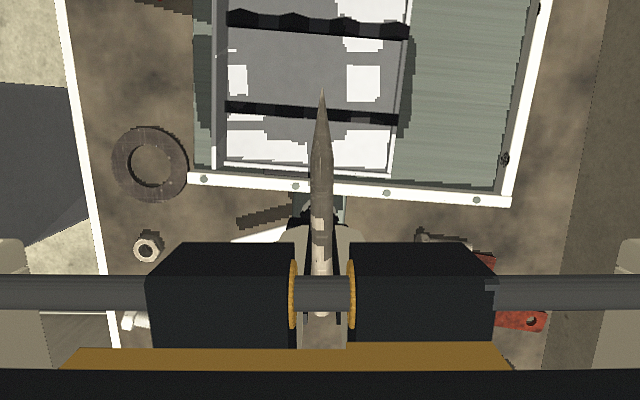

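The held punch points up in image (tip at (322,90)); tray's bars at rows ~20 and ~110, right rail from (190,178) to (510,205): the dock is turned about -5°.

```bash
cat > tray.py <<'E'
from h import *
def cloud(f,u0,u1,v0,v1):
    W,D,c=load(f); P=[];C=[]
    for v in range(v0,v1):
        for u in range(u0,u1):
            if D[v,u]>0: P.append(depthpt(c,(u,v),D)); C.append(W[v,u].mean())
    return np.array(P),np.array(C)
E
python3 - <<'E'
from tray import *
for f,box in (("wrist0",(110,420,0,190)),("w4",(185,560,0,215))):
    P,C=cloud(f,*box)
    r=P[(abs(P[:,2]-.022)<.004)&(C>180)&(P[:,1]<.035)]
    p=np.polyfit(r[:,0],r[:,1],1)
    for _ in range(3): r=r[abs(r[:,1]-np.polyval(p,r[:,0]))<.012]; p=np.polyfit(r[:,0],r[:,1],1)
    a=np.arctan(p[0]); R=np.array([[np.cos(a),np.sin(a)],[-np.sin(a),np.cos(a)]])
    Q=P.copy(); Q[:,:2]=P[:,:2]@R.T
    rr=r[:,:2]@R.T; print(f,"angle",np.degrees(a),"rail y' ",np.percentile(rr[:,1],[2,50,98]).round(4),"x'",rr[:,0].min().round(3),rr[:,0].max().round(3),"z",np.median(r[:,2]).round(4))
    t=Q[(Q[:,2]>.036)&(Q[:,2]<.048)&(Q[:,0]<.52)&(Q[:,1]>.06)]; print("front wall",len(t),np.percentile(t[:,0],[5,50,95]).round(4),np.median(t[:,2]).round(4), t[:,1].min().round(3), t[:,1].max().round(3))
    b=Q[(C<60)&(Q[:,2]>.015)&(Q[:,2]<.036)]; 
    h,e=np.histogram(b[:,1],bins=np.arange(0.03,.26,.005)); print([(round(x,3),n) for x,n in zip(e,h) if n>30])
    for lo,hi in((.08,.125),(.14,.20)):
        s=b[(b[:,1]>lo)&(b[:,1]<hi)]
        if len(s)>30: print("bar y",np.percentile(s[:,1],[2,50,98]).round(4),"x",np.percentile(s[:,0],[1,99]).round(4)); h,e=np.histogram(s[:,0],bins=np.arange(s[:,0].min(),s[:,0].max(),.008)); print([(round(x,3),round(np.percentile(s[(s[:,0]>=x)&(s[:,0]<x+.008),2],90),4)) for x in e if ((s[:,0]>=x)&(s[:,0]<x+.008)).sum()>3])
    k=Q[(abs(Q[:,2]-.066)<.005)&(C<70)&(Q[:,1]<.06)]; 
    if len(k)>20: print("knob",k.mean(0).round(4),len(k))
E
```

```text
wrist0 angle -4.052623669132686 rail y'  [0.0473 0.0525 0.0587] x' 0.428 0.715 z 0.0216
front wall 976 [0.4564 0.4591 0.4606] 0.0409 0.065 0.201
[(np.float64(0.06), np.int64(198)), (np.float64(0.11), np.int64(627)), (np.float64(0.115), np.int64(650)), (np.float64(0.175), np.int64(531)), (np.float64(0.18), np.int64(782)), (np.float64(0.185), np.int64(440))]
bar y [0.1105 0.1151 0.1197] x [0.4611 0.6047]
[(np.float64(0.46), np.float64(0.0236)), (np.float64(0.468), np.float64(0.0306)), (np.float64(0.476), np.float64(0.0283)), (np.float64(0.484), np.float64(0.0207)), (np.float64(0.492), np.float64(0.0197)), (np.float64(0.5), np.float64(0.0238)), (np.float64(0.508), np.float64(0.0308)), (np.float64(0.516), np.float64(0.028)), (np.float64(0.524), np.float64(0.0202)), (np.float64(0.532), np.float64(0.0197)), (np.float64(0.54), np.float64(0.0248)), (np.float64(0.548), np.float64(0.0306)), (np.float64(0.556), np.float64(0.0285)), (np.float64(0.564), np.float64(0.0202)), (np.float64(0.572), np.float64(0.0198)), (np.float64(0.58), np.float64(0.0238)), (np.float64(0.588), np.float64(0.0306)), (n
[... 2310 characters left out ...]
(0.0305)), (np.float64(0.476), np.float64(0.0278)), (np.float64(0.484), np.float64(0.0197)), (np.float64(0.492), np.float64(0.0195)), (np.float64(0.5), np.float64(0.0238)), (np.float64(0.508), np.float64(0.0302)), (np.float64(0.516), np.float64(0.0276)), (np.float64(0.524), np.float64(0.0197)), (np.float64(0.532), np.float64(0.0194)), (np.float64(0.54), np.float64(0.0235)), (np.float64(0.548), np.float64(0.0303)), (np.float64(0.556), np.float64(0.028)), (np.float64(0.564), np.float64(0.0199)), (np.float64(0.572), np.float64(0.0192)), (np.float64(0.58), np.float64(0.0235)), (np.float64(0.588), np.float64(0.03)), (np.float64(0.596), np.float64(0.0273)), (np.float64(0.604), np.float64(0.0204))]
```

Call:
{"api": "send_rows", "payload": {"targets": [[[16, 41, 0, -4, 1], [16, 41, 0, 0, 1], [0, 0, -20, 0, 1], [0, 0, -20, 0, 1], [0, 0, 0, 0, 1]]]}}

```text
clock: 6.0
tool_pos: [0.5782, 0.0912, 0.0798]
orientation: [-2.299, -2.138, 0.011]
contact_force: [-0.4, -0.4, -1.3]
opening: 0.0106
grip_force: 35.0
```

Call:
{"api": "send_rows", "payload": {"targets": [[[0, 0, 0, 0, 1], [0, 0, 0, 0, 1]]]}}

```text
clock: 6.2
tool_pos: [0.5815, 0.0927, 0.0836]
orientation: [2.299, 2.139, 0.002]
contact_force: [1.1, 0.5, -0.3]
opening: 0.0105
grip_force: 35.0
```

```bash
python3 - <<'E'
from h import *
W,D,c=snap("wrist","w5"); o=get_obs(); print(o["tool_pos"],o["orientation"],o["opening"])
a=np.radians(-4.1); 
P=[]
for v in range(60,280):
    for u in range(300,345):
        if D[v,u]>0:
            p=depthpt(c,(u,v),D)
            if p[2]>.08 and p[2]<.13: P.append(p)
P=np.array(P); print(len(P))
Q=P.copy(); Q[:,0]=P[:,0]*np.cos(a)+P[:,1]*np.sin(a); Q[:,1]=-P[:,0]*np.sin(a)+P[:,1]*np.cos(a)
Q-=[.5328,.149,0]
for y in np.arange(-.03,.08,.01):
    s=Q[(abs(Q[:,1]-y)<.003)&(abs(Q[:,0]-.04)<.02)]
    if len(s): print(round(y,3),len(s),s[:,0].mean().round(4),s[:,2].max().round(4))
print("tip y",Q[abs(Q[:,0]-.04)<.02][:,1].max())
E
```

```text
[0.58157467 0.09306209 0.08376255] [2.29832394 2.13966229 0.00272687] 0.01072959527138949
3997
-0.03 134 0.0409 0.1123
-0.02 248 0.0409 0.13
-0.01 363 0.041 0.13
0.0 258 0.0408 0.1131
0.01 271 0.0408 0.1135
0.02 293 0.041 0.1135
0.03 291 0.041 0.1128
0.04 220 0.041 0.1116
0.05 133 0.0411 0.1101
0.06 37 0.0412 0.1087
tip y 0.06184927038672164
```

Punch is straight and level, centred over the back lane (x +41, tip y +62 in the tray frame). Lower it.

Call:
{"api": "send_rows", "payload": {"targets": [[[-1, 0, -25, 0, 1], [0, 0, -25, 0, 1], [0, 0, -20, 0, 1], [0, 0, -8, 0, 1], [0, 0, 0, 0, 1]]]}}

```text
clock: 6.75
tool_pos: [0.5794, 0.0937, 0.0042]
orientation: [-2.298, -2.142, 0.001]
contact_force: [-0.0, -0.1, -0.3]
opening: 0.0107
grip_force: 35.0
```

Call:
{"api": "send_rows", "payload": {"targets": [[[0, 0, -2, 0, 1], [0, 0, -1, 0, 1], [0, 0, 0, 0, 1]]]}}

```text
clock: 7.05
tool_pos: [0.5802, 0.0941, 0.0024]
orientation: [2.297, 2.142, 0.002]
contact_force: [-0.1, -0.1, -0.7]
opening: 0.0109
grip_force: 35.0
```

Call:
{"api": "send_rows", "payload": {"targets": [[[0, 0, 0, 0, 0.6], [0, 0, 0, 0, 0.6], [0, 0, 0, 0, 0.6], [0, 0, 20, 0, 0.6], [0, 0, 40, 0, 0.6]]]}}

```text
clock: 7.55
tool_pos: [0.5769, 0.0936, 0.0594]
orientation: [-2.295, -2.14, 0.01]
contact_force: [0.6, -1.0, -0.3]
opening: 0.0185
grip_force: 0.0
```

Call:
{"api": "send_rows", "payload": {"targets": [[[0, 0, 50, -8, 0.6], [0, 0, 48, -8, 0.6], [5, -49, 0, -2, 0.3], [5, -49, 0, 0, 0.3], [5, -49, 0, 0, 0.3]]]}}

```text
clock: 8.05
tool_pos: [0.595, -0.054, 0.1605]
orientation: [2.602, 1.759, 0.002]
contact_force: [1.2, -0.5, -0.5]
opening: 0.0316
grip_force: 0.0
```

Call:
{"api": "send_rows", "payload": {"targets": [[[5, -49, 0, 0, 0.3], [5, -49, 0, 0, 0.3], [2, -14, 0, 0, 0.3], [0, 0, 0, 0, 0.3], [0, 0, 0, 0, 0.3]]]}}

```text
clock: 8.55
tool_pos: [0.6067, -0.1625, 0.1593]
orientation: [-2.601, -1.758, -0.002]
contact_force: [0.4, 0.7, 0.3]
opening: 0.0325
grip_force: 0.0
```

```bash
python3 - <<'E'
from h import *
W,D,c=snap("wrist","w6"); o=get_obs(); print(o["tool_pos"],o["orientation"],o["opening"])
snap("side","d6")
h=cv2.cvtColor(W,cv2.COLOR_RGB2HSV)
m=(((h[...,2]>190)&(h[...,1]<45))|(((h[...,0]<8)|(h[...,0]>172))&(h[...,1]>190)&(h[...,2]>120))).astype(np.uint8)
n,l,s,_=cv2.connectedComponentsWithStats(m)
for i in range(1,n):
    if s[i,4]>250:
        ys,xs=np.nonzero(l==i); P=np.stack([xs,ys],1).astype(float); cc=P.mean(0); u=np.linalg.svd(P-cc,full_matrices=False)[2][0]; t=(P-cc)@u
        e=[onz(c,cc+u*k,.008)for k in(t.min(),t.max())]; L=np.linalg.norm(e[0]-e[1])
        if L>.09: print(s[i],cc,np.round(e,4),L, "z",[D[int(y),int(x)] and depthpt(c,(x,y),D)[2].round(4) for x,y in (cc,cc+u*t.min()*.6,cc+u*t.max()*.6)])
E
```

```text
[ 0.606932   -0.16135919  0.15933294] [-2.59884789e+00 -1.76055003e+00 -2.13714917e-03] 0.032510057104409455
[ 439    0   90  242 5328] [481.1996997  195.81944444] [[ 0.8235 -0.0746  0.008 ]
 [ 0.7336 -0.2909  0.008 ]] 0.23423225396746172 z [np.float64(0.0552), np.float64(-0.8107), np.float64(0.055)]
[  68   29   95   46 1052] [113.42490494  51.81368821] [[0.5202 0.0205 0.008 ]
 [0.4225 0.0269 0.008 ]] 0.09796130249846383 z [np.float64(0.0208), np.float64(0.0219), np.float64(0.0217)]
[ 294   78   17  136 1603] [301.48284467 137.03056769] [[ 0.6253 -0.0652  0.008 ]
 [ 0.574  -0.1894  0.008 ]] 0.13446431393591304 z [np.float64(0.0147), np.float64(0.015), np.float64(0.0155)]
[   0  106  150  168 3240] [ 72.81481481 243.83148148] [[ 0.2688 -0.1233  0.008 ]
 [ 0.4176 -0.1369  0.008 ]] 0.1493535031086932 z [np.float64(-0.8801), np.float64(-0.8792), np.float64(0.0172)]
```

View pics/w6.png

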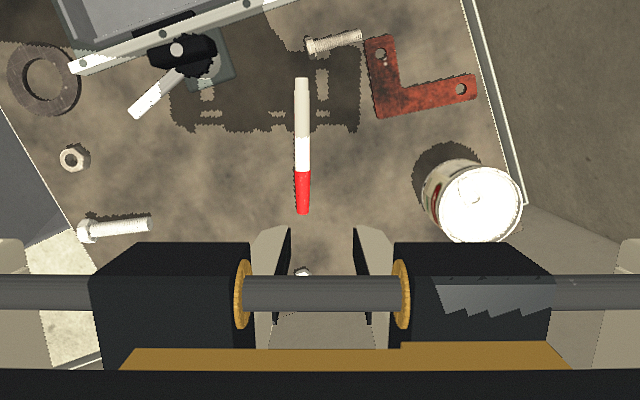

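Marker has been knocked ~35 mm (now tail (302,78), red cap end (302,212)); same heading, centre (0.600,-0.127). Go grasp it.

Call:
{"api": "send_rows", "payload": {"targets": [[[-7, 34, 0, 0, 0.3], [0, 0, -45, 0, 0.3], [0, 0, -45, 0, 0.3], [0, 0, -45, 0, 0.3], [0, 0, -25, 0, 0.3]]]}}

```text
clock: 9.15
tool_pos: [0.5976, -0.127, -0.0038]
orientation: [-2.596, -1.76, 0.004]
contact_force: [-0.2, 0.6, -0.3]
opening: 0.0325
grip_force: 0.0
```

Call:
{"api": "send_rows", "payload": {"targets": [[[0, 0, -10, 0, 0.3], [0, 0, -5, 0, 0.3], [0, 0, 0, 0, 0.3], [0, 0, 0, 0, 0.3]]]}}

```text
clock: 9.55
tool_pos: [0.6011, -0.1309, -0.0138]
orientation: [2.602, 1.756, 0.004]
contact_force: [-0.1, -0.4, -0.3]
opening: 0.033
grip_force: 0.0
```

Call:
{"api": "send_rows", "payload": {"targets": [[[0, 0, 0, 0, 1], [0, 0, 0, 0, 1], [0, 0, 0, 0, 1], [0, 0, 0, 0, 1]]], "newtons": 25}}

```text
clock: 9.95
tool_pos: [0.5999, -0.1311, -0.0147]
orientation: [2.604, 1.756, 0.001]
contact_force: [-0.9, 0.3, 4.0]
opening: 0.0145
grip_force: 25.0
```

Call:
{"api": "send_rows", "payload": {"targets": [[[0, 0, 20, 0, 1], [0, 0, 25, 0, 1], [-20, -17, 0, -8, 1], [-20, -17, 0, -8, 1], [0, 0, 0, -8, 1]]]}}

```text
clock: 10.45
tool_pos: [0.5559, -0.1693, 0.0298]
orientation: [2.919, 1.159, -0.006]
contact_force: [-0.4, -0.6, -0.7]
opening: 0.0146
grip_force: 25.0
```

Call:
{"api": "send_rows", "payload": {"targets": [[[0, 0, 0, -8, 1], [0, 0, 0, -8, 1], [0, 0, 0, -8, 1], [0, 0, 0, -8, 1], [0, 0, 0, -8, 1]]]}}

```text
clock: 10.95
tool_pos: [0.5596, -0.1648, 0.0294]
orientation: [-3.14, -0.101, -0.0]
contact_force: [0.8, -0.3, -0.7]
opening: 0.0147
grip_force: 25.0
```

Call:
{"api": "send_rows", "payload": {"targets": [[[0, 0, 0, -8, 1], [0, 0, 0, -8, 1], [0, 0, 0, -1, 1], [0, 0, 0, 0, 1], [0, 0, 0, 0, 1]]]}}

```text
clock: 11.45
tool_pos: [0.5596, -0.1649, 0.0295]
orientation: [-3.122, 0.352, -0.0]
contact_force: [-0.4, 0.1, -0.1]
opening: 0.0146
grip_force: 25.0
```

```bash
python3 - <<'E'
from h import *
W,D,c=snap("scene","s7"); o=get_obs(); print(o["tool_pos"],o["orientation"],o["opening"],o["joints"])
h=cv2.cvtColor(W,cv2.COLOR_RGB2HSV)
m=(((h[...,0]<8)|(h[...,0]>172))&(h[...,1]>190)&(h[...,2]>120)).astype(np.uint8)
m[:195]=0; m[:, :300]=0
ys,xs=np.nonzero(m); print(xs.mean(),ys.mean(),len(xs), np.median([depthpt(c,(x,y),D) for x,y in zip(xs,ys)],0))
E
```

```text
[ 0.55961987 -0.1650094   0.02951936] [-3.12142878e+00  3.53129215e-01 -1.57430063e-04] 0.014467601376528085 [-0.03992058  0.76900171  0.47718208  1.79781683 -0.51786704  0.70195058
 -1.0699561 ]
365.1046511627907 223.27906976744185 86 [ 0.51545204 -0.1604675   0.0583516 ]
```

Call:
{"api": "send_rows", "payload": {"targets": [[[0, 0, -20, 0, 1], [0, 0, -15, 0, 1], [0, 0, -6, 0, 1], [0, 0, -3, 0, 1], [0, 0, 0, 0, 1]]]}}

```text
clock: 12.0
tool_pos: [0.5595, -0.1652, -0.0144]
orientation: [-3.121, 0.356, 0.0]
contact_force: [0.6, -0.2, -1.0]
opening: 0.0145
grip_force: 25.0
```

Call:
{"api": "send_rows", "payload": {"targets": [[[0, 0, 0, 0, 0.3], [0, 0, 0, 0, 0.3], [0, 0, 0, 0, 0.3], [0, 0, 20, 0, 0.3], [0, 0, 40, 8, 0.3]]]}}

```text
clock: 12.5
tool_pos: [0.5573, -0.1636, 0.0434]
orientation: [-3.137, 0.131, 0.011]
contact_force: [0.1, 0.4, 1.0]
opening: 0.0326
grip_force: 0.0
```

Call:
{"api": "send_rows", "payload": {"targets": [[[0, 0, 40, 8.5, 0.3], [0, 0, 30, 8.5, 0.3], [0, 0, 0, 8.5, 0.3], [0, 0, 0, 8.5, 0.3], [0, 0, 0, 8.5, 0.3]]]}}

```text
clock: 13.0
tool_pos: [0.5597, -0.165, 0.1161]
orientation: [2.971, 1.019, 0.001]
contact_force: [-0.4, -0.4, -0.3]
opening: 0.0324
grip_force: 0.0
```

Call:
{"api": "send_rows", "payload": {"targets": [[[0, 0, 0, 8.5, 0.3], [0, 0, 0, 8.5, 0.3], [0, 0, 0, 8.5, 0.3], [0, 0, 0, 8.5, 0.3], [0, 0, 0, 8.5, 0.3]]]}}

```text
clock: 13.5
tool_pos: [0.5595, -0.1652, 0.1156]
orientation: [2.4, 2.026, -0.0]
contact_force: [0.4, -0.1, -0.1]
opening: 0.0321
grip_force: 0.0
```

Call:
{"api": "send_rows", "payload": {"targets": [[[0, 0, 0, 8.5, 0.3], [0, 0, 0, 8.5, 0.3], [0, 0, 0, 8.5, 0.3], [0, 0, 0, 8.5, 0.3], [0, 0, 0, 8.5, 0.3]]]}}

```text
clock: 14.0
tool_pos: [0.5594, -0.1653, 0.1156]
orientation: [1.503, 2.759, -0.001]
contact_force: [-0.3, 0.5, -0.2]
opening: 0.0326
grip_force: 0.0
```

Call:
{"api": "send_rows", "payload": {"targets": [[[0, 0, 0, 8.5, 0.3], [0, 0, 0, 8.5, 0.3], [0, 0, 0, 8.5, 0.3], [0, 0, 0, 8.5, 0.3], [0, 0, 0, 8.5, 0.3]]]}}

```text
clock: 14.5
tool_pos: [0.5594, -0.1654, 0.1155]
orientation: [-0.401, -3.116, 0.001]
contact_force: [0.3, 0.1, -0.5]
opening: 0.0324
grip_force: 0.0
```

Call:
{"api": "send_rows", "payload": {"targets": [[[0, 0, 0, 2, 0.3], [0, 0, 0, 0, 0.3], [0, 0, 0, 0, 0.3]]]}}

```text
clock: 14.8
tool_pos: [0.5596, -0.1651, 0.1155]
orientation: [-0.359, -3.121, 0.0]
contact_force: [-0.7, 0.2, -0.5]
opening: 0.0325
grip_force: 0.0
```

```bash
cat > mk.py <<'E'
from h import *
def marker(f):
    W,D,c=snap("wrist",f); o=get_obs(); print(o["tool_pos"],o["orientation"],o["opening"],o["joints"].round(2))
    h=cv2.cvtColor(W,cv2.COLOR_RGB2HSV); red=((h[...,0]<8)|(h[...,0]>172))&(h[...,1]>190)&(h[...,2]>120)
    m=(((h[...,2]>190)&(h[...,1]<45))|red).astype(np.uint8)
    n,l,s,_=cv2.connectedComponentsWithStats(m)
    for i in range(1,n):
        if s[i,4]>250 and (red&(l==i)).sum()>80:
            ys,xs=np.nonzero(l==i); P=np.stack([xs,ys],1).astype(float); cc=P.mean(0); u=np.linalg.svd(P-cc,full_matrices=False)[2][0]; t=(P-cc)@u
            e=np.array([onz(c,cc+u*k,.008)for k in(t.min(),t.max())]); d=e[1]-e[0]
            ry,rx=np.nonzero(red&(l==i)); print(s[i],"ends",e.round(4),"mid",e.mean(0).round(4),"L",np.linalg.norm(d).round(4),"ang",np.degrees(np.arctan2(d[1],d[0])),"red at",onz(c,(rx.mean(),ry.mean()),.008))
E
python3 -c "
from mk import *
marker('w8')"
```

```text
[ 0.55961987 -0.16498534  0.11556782] [ 3.58246043e-01  3.12107404e+00 -4.36593442e-04] 0.032468813142544635 [ 0.47  0.62 -0.35  1.71  0.27  0.85  1.34]
[ 312  115   19  150 2299] ends [[ 0.4983 -0.1516  0.008 ]
 [ 0.6325 -0.1821  0.008 ]] mid [ 0.5654 -0.1669  0.008 ] L 0.1376 ang -12.843221063371333 red at [ 0.52120542 -0.156829    0.008     ]
```

View pics/w8.png

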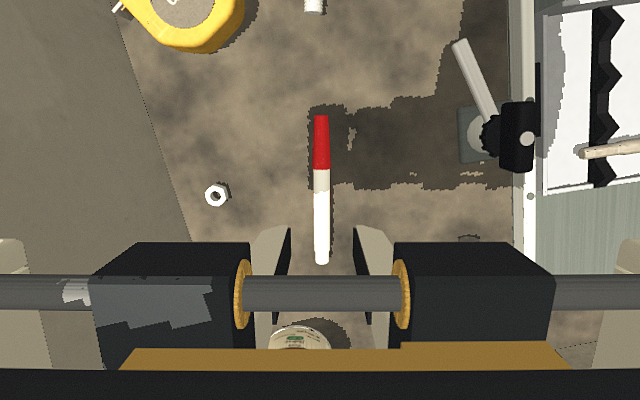

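The marker lies lengthwise between the fingers, cap up in image (321,140), tail (321,262). Regrasp at its middle.

Call:
{"api": "send_rows", "payload": {"targets": [[[6, -2, -45, 0, 0.3], [0, 0, -45, 0, 0.3], [0, 0, -30, 0, 0.3], [0, 0, -10, 0, 0.3], [0, 0, -4, 0, 0.3]]]}}

```text
clock: 15.35
tool_pos: [0.5654, -0.1667, -0.0192]
orientation: [-0.356, -3.12, -0.0]
contact_force: [-0.1, -0.1, 0.3]
opening: 0.0324
grip_force: 0.0
```

Call:
{"api": "send_rows", "payload": {"targets": [[[0, 0, 0, 0, 0.3], [0, 0, 0, 0, 1], [0, 0, 0, 0, 1], [0, 0, 0, 0, 1], [0, 0, 0, 0, 1]]]}}

```text
clock: 15.85
tool_pos: [0.5665, -0.1672, -0.0172]
orientation: [0.355, 3.119, -0.001]
contact_force: [-0.5, 0.6, 4.9]
opening: 0.0147
grip_force: 25.0
```

Call:
{"api": "send_rows", "payload": {"targets": [[[0, 0, 20, 0, 1], [0, 0, 40, 0, 1], [0, 0, 40, 0, 1], [0, 0, 40, -8, 1], [0, 20, 0, -8, 1]]]}}

```text
clock: 16.35
tool_pos: [0.5694, -0.1514, 0.1273]
orientation: [0.801, 3.025, -0.003]
contact_force: [0.4, 1.1, -1.0]
opening: 0.0144
grip_force: 25.0
```

Call:
{"api": "send_rows", "payload": {"targets": [[[-10, 40, 0, -8, 1], [-10, 40, 0, -8, 1], [-10, 40, 0, -8, 1], [-10, 40, 0, -8, 1], [-10, 40, 0, -8, 1]]]}}

```text
clock: 16.85
tool_pos: [0.5149, 0.0546, 0.1216]
orientation: [-1.787, -2.584, -0.0]
contact_force: [0.9, -0.1, -0.3]
opening: 0.0146
grip_force: 25.0
```

Call:
{"api": "send_rows", "payload": {"targets": [[[-10, 40, 0, -8, 1], [-4, 20, 0, -8, 1], [0, 0, 0, -8, 1], [0, 0, 0, -1.5, 1], [0, 0, 0, 0, 1]]]}}

```text
clock: 17.35
tool_pos: [0.5015, 0.1125, 0.1215]
orientation: [2.305, 2.134, -0.001]
contact_force: [0.2, 0.2, -0.2]
opening: 0.0151
grip_force: 25.0
```

Call:
{"api": "send_rows", "payload": {"targets": [[[0, 0, 0, 0, 1], [0, 0, 0, 0, 1]]]}}

```text
clock: 17.55
tool_pos: [0.5017, 0.1121, 0.1215]
orientation: [-2.307, -2.132, 0.0]
contact_force: [-0.3, 0.0, 0.3]
opening: 0.0149
grip_force: 25.0
```

```bash
cat > hold.py <<'E'
from h import *
def check(f,zlo,zhi,x0):
    W,D,c=snap("wrist",f); o=get_obs(); print(o["tool_pos"],o["orientation"],o["opening"])
    a=np.radians(-4.1); v,u=np.mgrid[0:285,150:500]; u=u.ravel();v=v.ravel()
    P=np.array([depthpt(c,(x,y),D) for x,y in zip(u,v)]); col=W[v,u]
    Q=P.copy(); Q[:,0]=P[:,0]*np.cos(a)+P[:,1]*np.sin(a); Q[:,1]=-P[:,0]*np.sin(a)+P[:,1]*np.cos(a); Q-=[.5328,.149,0]
    k=(Q[:,2]>zlo)&(Q[:,2]<zhi)&(abs(Q[:,0]-x0)<.015); S=Q[k]; C=col[k].astype(int)
    for y in np.arange(-.07,.09,.01):
        m=abs(S[:,1]-y)<.003; s=S[m]
        if len(s)>3: print(round(y,3),len(s),s[:,0].mean().round(4),np.percentile(s[:,2],95).round(4),C[m].mean(0).astype(int))
    print("y range",S[:,1].min().round(4),S[:,1].max().round(4))
    return Q,col
E
python3 - <<'E'
from hold import *
o=get_obs()["tool_pos"][2]
Q,col=check("w9",o+.0,o+.05,-.04)
s=Q[(Q[:,2]>.024)&(Q[:,2]<.04)&(abs(Q[:,0]-.04)<.012)&(abs(Q[:,1])<.07)]
for y in np.arange(-.07,.08,.01):
    t=s[abs(s[:,1]-y)<.003]
    if len(t)>3: print("punch",round(y,3),len(t),t[:,0].mean().round(4),t[:,2].max().round(4))
E
```

```text
[0.50176001 0.11226809 0.12149364] [-2.30737557e+00 -2.13189661e+00  1.28520248e-04] 0.014649626920161874
-0.01 319 -0.04 0.1546 [232 230 219]
0.0 381 -0.0399 0.1704 [165 159 140]
0.01 915 -0.04 0.1695 [166 158 138]
0.02 360 -0.0398 0.1545 [197 188 165]
0.03 410 -0.0399 0.155 [148  29  27]
0.04 397 -0.0398 0.1544 [149  28  26]
0.05 382 -0.0397 0.154 [150  28  26]
0.06 388 -0.0397 0.1536 [151  28  27]
0.07 105 -0.0397 0.1531 [148  28  27]
y range -0.0172 0.0687
punch -0.05 18 0.0382 0.0291
punch -0.04 76 0.0385 0.0306
punch -0.03 76 0.0388 0.0306
punch -0.02 86 0.0385 0.0311
punch -0.01 92 0.0388 0.0316
punch 0.0 96 0.0386 0.0315
punch 0.01 95 0.0387 0.0322
punch 0.02 102 0.0388 0.0311
punch 0.03 110 0.0388 0.0316
punch 0.04 82 0.0392 0.0299
punch 0.05 46 0.0394 0.0284
punch 0.06 17 0.0397 0.0269
```

View pics/w9.png

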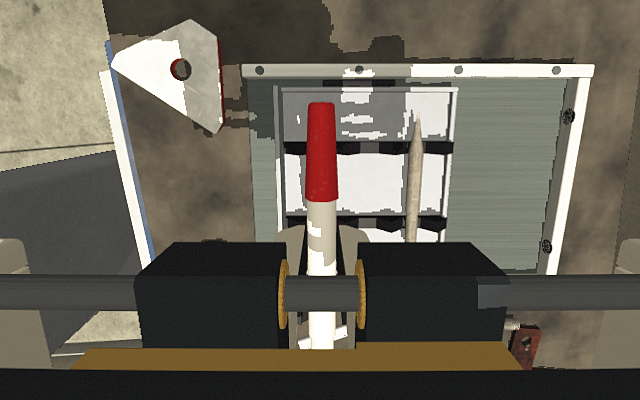

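Punch sits in the back lane, point left (417,120); marker is straight, cap left (322,105), centred over the front lane. Lower it.

Call:
{"api": "send_rows", "payload": {"targets": [[[0, 0, -35, 0, 1], [0, 0, -35, 0, 1], [0, 0, -30, 0, 1], [0, 0, -15, 0, 1], [0, 0, 0, 0, 1]]]}}

```text
clock: 18.1
tool_pos: [0.5, 0.1122, 0.0045]
orientation: [-2.305, -2.131, 0.007]
contact_force: [0.4, -0.8, -0.2]
opening: 0.0147
grip_force: 25.0
```

Call:
{"api": "send_rows", "payload": {"targets": [[[0, 0, -3, 0, 1], [0, 0, -1, 0, 1], [0, 0, 0, 0, 1]]]}}

```text
clock: 18.4
tool_pos: [0.5023, 0.1131, 0.0034]
orientation: [2.306, 2.132, 0.003]
contact_force: [0.5, 0.1, -0.3]
opening: 0.0147
grip_force: 25.0
```

Call:
{"api": "send_rows", "payload": {"targets": [[[0, 0, 0, 0, 0.5], [0, 0, 0, 0, 0.5], [0, 0, 0, 0, 0.5], [0, 0, 20, 0, 0.5], [0, 0, 40, 0, 0.5]]]}}

```text
clock: 18.9
tool_pos: [0.4993, 0.1125, 0.061]
orientation: [-2.304, -2.131, 0.009]
contact_force: [0.9, -0.5, 0.4]
opening: 0.0226
grip_force: 0.0
```

Call:
{"api": "send_rows", "payload": {"targets": [[[0, -20, 45, 0, 1], [0, -25, 15, 0, 1], [0, -25, 0, 0, 1], [0, 0, 0, 0, 1], [0, 0, 0, 0, 1]]]}}

```text
clock: 19.4
tool_pos: [0.5013, 0.0432, 0.1225]
orientation: [-2.307, -2.131, -0.0]
contact_force: [0.1, 0.4, -0.5]
opening: 0.0007
grip_force: 0.0
```

```bash
python3 - <<'E'
from hold import *
Q,col=check("w10",.024,.042,-.04)
for nm,x in(("punch",.04),):
  s=Q[(Q[:,2]>.024)&(Q[:,2]<.04)&(abs(Q[:,0]-x)<.012)&(abs(Q[:,1])<.08)]
  for y in np.arange(-.07,.08,.02):
    t=s[abs(s[:,1]-y)<.003]
    if len(t)>3: print(nm,round(y,3),len(t),t[:,0].mean().round(4),t[:,2].max().round(4))
# knob + tray plate
W,D,c=load("w10")
k=(abs(Q[:,2]-.067)<.004)&(Q[:,1]<-.09); b=k&(col.mean(1)<70); print("knob top tray frame",Q[b].mean(0),b.sum())
if b.sum()>20:
    P=Q[b][:,:2]; m=P.mean(0); u=np.linalg.svd(P-m,full_matrices=False)[2][0]; print("axis deg in tray frame",np.degrees(np.arctan2(u[1],u[0])),"ext",np.ptp((P-m)@u))
E
```

```text
[0.50126437 0.04417341 0.12223727] [-2.30497526e+00 -2.13277643e+00 -9.74737624e-05] 0.0002212216635458589
-0.06 104 -0.0392 0.0337 [252 251 247]
-0.05 128 -0.0394 0.0348 [252 251 246]
-0.04 137 -0.0398 0.0346 [219 212 197]
-0.03 154 -0.0406 0.0349 [167 160 141]
-0.02 142 -0.0391 0.0348 [199 190 166]
-0.01 136 -0.0392 0.0347 [198 189 165]
0.0 133 -0.0393 0.0348 [201 193 169]
0.01 137 -0.0395 0.035 [208 200 176]
0.02 144 -0.0394 0.0349 [209 201 177]
0.03 187 -0.0405 0.0353 [144  30  29]
0.04 173 -0.0403 0.0348 [148  28  27]
0.05 157 -0.0394 0.0342 [159  32  30]
0.06 144 -0.0392 0.0337 [160  30  29]
0.07 67 -0.0392 0.033 [158  43  41]
y range -0.1475 0.0705
punch -0.05 82 0.0388 0.0305
punch -0.03 88 0.0389 0.0302
punch -0.01 103 0.0388 0.0318
punch 0.01 121 0.039 0.0317
punch 0.03 115 0.0384 0.0315
punch 0.05 54 0.0391 0.0279
knob top tray frame [nan nan nan] 0<stdin>:10: RuntimeWarning: Mean of empty slice.
  ret = um.true_divide(
```

View pics/w10.png

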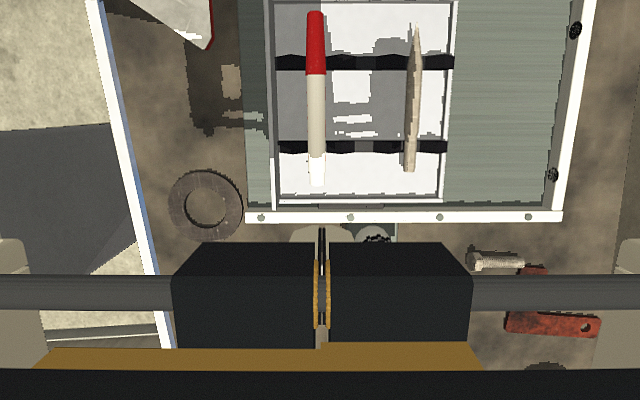

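Both tools lie in their lanes: marker (316,100), punch (412,100), point/cap up = left. Now go in front of the tray with closed fingers.

Call:
{"api": "send_rows", "payload": {"targets": [[[-24, 25, 0, 0, 1], [-24, 25, 0, 0, 1], [-24, 24, 0, 0, 1], [0, 0, -30, 0, 1], [0, 0, -30, 0, 1]]], "newtons": 40}}

```text
clock: 19.95
tool_pos: [0.4293, 0.1205, 0.0623]
orientation: [-2.3, -2.139, -0.005]
contact_force: [0.6, -0.4, -0.6]
opening: 0.0004
grip_force: 0.0
```

Call:
{"api": "send_rows", "payload": {"targets": [[[0, 0, -20, 0, 1], [0, 0, 0, 0, 1], [0, 0, 0, 0, 1]]]}}

```text
clock: 20.25
tool_pos: [0.4293, 0.1181, 0.0423]
orientation: [-2.304, -2.134, 0.001]
contact_force: [-0.5, 1.0, 0.6]
opening: 0.0006
grip_force: 0.0
```

```bash
python3 - <<'E'
from h import *
o=get_obs(); print(o["tool_pos"],o["orientation"],o["contact_force"],o["joints"].round(2))
W,D,c=snap("side","d11"); a=np.radians(-4.1)
p=o["tool_pos"]; print("tray-frame TCP",p[0]*np.cos(a)+p[1]*np.sin(a),-p[0]*np.sin(a)+p[1]*np.cos(a))
cv2.imwrite("pics/d11c.png",cv2.resize(W[120:340,180:480],None,fx=2.5,fy=2.5)[:,:,::-1])
E
```

```text
[0.42930682 0.11811309 0.04232825] [-2.30418477e+00 -2.13398471e+00  1.04870442e-03] [-0.48277876  1.01598823  0.57854568] [-0.34  0.56  0.04  2.16 -0.05  0.42 -0.34]
tray-frame TCP 0.41976334789722203 0.14850515801072287
```

View pics/d11c.png

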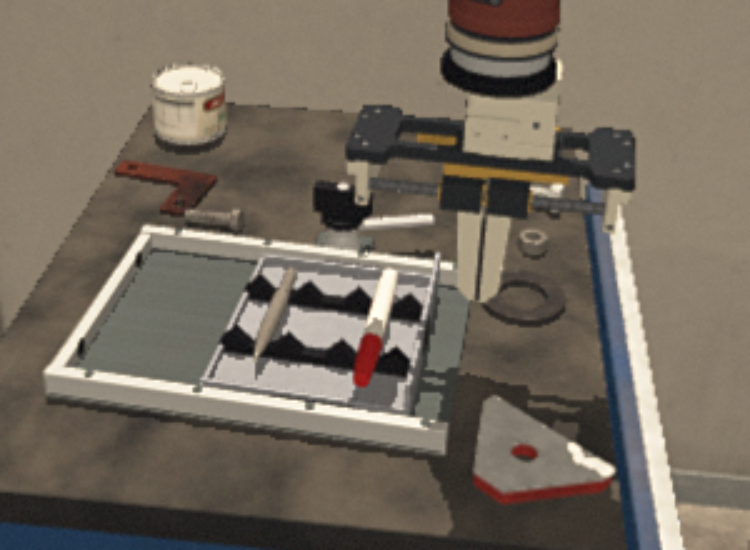

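The closed fingers stand clear in front of the tray wall, at the crop (480,290); both tools in lanes. Lower and push along the slide direction.

Call:
{"api": "send_rows", "payload": {"targets": [[[0, 0, -25, 0, 1], [0, 0, -20, 0, 1], [0, 0, -4, 0, 1], [0, 0, 0, 0, 1]]]}}

```text
clock: 20.7
tool_pos: [0.43, 0.1173, -0.006]
orientation: [2.307, 2.133, 0.001]
contact_force: [-0.2, -1.0, 0.1]
opening: 0.0006
grip_force: 0.0
```

Call:
{"api": "send_rows", "payload": {"targets": [[[5, -0.3, 0, 0, 1], [5, -0.4, 0, 0, 1], [4, -0.3, 0, 0, 1], [4, -0.3, 0, 0, 1], [4, -0.3, 0, 0, 1]]]}}

```text
clock: 21.2
tool_pos: [0.4491, 0.1155, -0.0064]
orientation: [-2.304, -2.131, 0.007]
contact_force: [-7.7, 2.4, 7.1]
opening: 0.0004
grip_force: 4.2
```

Call:
{"api": "send_rows", "payload": {"targets": [[[5, -0.4, 0, 0, 1], [5, -0.4, 0, 0, 1], [5, -0.3, 0, 0, 1], [5, -0.4, 0, 0, 1], [5, -0.4, 0, 0, 1]]]}}

```text
clock: 21.7
tool_pos: [0.468, 0.1132, -0.0069]
orientation: [-2.298, -2.128, 0.022]
contact_force: [-11.1, 1.2, 11.2]
opening: 0.0008
grip_force: 6.1
```

Call:
{"api": "send_rows", "payload": {"targets": [[[6, -0.4, 0, 0, 1], [6, -0.4, 0, 0, 1], [6, -0.4, 0, 0, 1], [6, -0.5, 0, 0, 1], [6, -0.4, 0, 0, 1]]]}}

```text
clock: 22.2
tool_pos: [0.4981, 0.1113, -0.0069]
orientation: [-2.297, -2.128, 0.021]
contact_force: [-11.0, 1.0, 11.3]
opening: 0.0005
grip_force: 6.3
```

Call:
{"api": "send_rows", "payload": {"targets": [[[6, -0.4, 0, 0, 1], [6, -0.4, 0, 0, 1], [6, -0.5, 0, 0, 1], [6, -0.4, 0, 0, 1], [6, -0.4, 0, 0, 1]]]}}

```text
clock: 22.7
tool_pos: [0.5285, 0.1095, -0.0069]
orientation: [-2.298, -2.127, 0.02]
contact_force: [-11.8, 0.4, 10.8]
opening: 0.0004
grip_force: 6.2
```

Call:
{"api": "send_rows", "payload": {"targets": [[[4, -0.3, 0, 0, 1], [4, -0.3, 0, 0, 1], [2, -0.1, 0, 0, 1], [2, -0.1, 0, 0, 1], [1, -0.1, 0, 0, 1]]]}}

```text
clock: 23.2
tool_pos: [0.5419, 0.1087, -0.0069]
orientation: [-2.298, -2.127, 0.019]
contact_force: [-12.4, 0.0, 9.6]
opening: 0.0008
grip_force: 5.9
```

Call:
{"api": "send_rows", "payload": {"targets": [[[1, -0.1, 0, 0, 1], [1, -0.1, 0, 0, 1], [1, 0, 0, 0, 1], [1, -0.1, 0, 0, 1]]]}}

```text
clock: 23.6
tool_pos: [0.5457, 0.1084, -0.0069]
orientation: [-2.298, -2.127, 0.019]
contact_force: [-10.9, -0.3, 10.6]
opening: 0.0005
grip_force: 6.0
```

Call:
{"api": "send_rows", "payload": {"targets": [[[1, -0.1, 0, 0, 1], [1, -0.1, 0, 0, 1], [1, 0, 0, 0, 1]]]}}

```text
clock: 23.9
tool_pos: [0.5468, 0.1083, -0.0068]
orientation: [-2.296, -2.126, 0.024]
contact_force: [-14.7, 1.1, 15.1]
opening: 0.0005
grip_force: 8.1
```

Call:
{"api": "send_rows", "payload": {"targets": [[[1, -0.1, 0, 0, 1], [1, -0.1, 0, 0, 1], [0, 0, 0, 0, 1]]]}}

```text
clock: 24.2
tool_pos: [0.5467, 0.1083, -0.0068]
orientation: [-2.293, -2.125, 0.028]
contact_force: [-16.6, 0.9, 16.0]
opening: 0.0008
grip_force: 9.2
```

Tray stopped, force rising: home. Back off, lift and look at the knob.

Call:
{"api": "send_rows", "payload": {"targets": [[[-10, 0.7, 0, 0, 1], [-10, 0.7, 0, 0, 1], [0, 0, 40, 0, 1], [0, 0, 45, 0, 1], [0, 0, 45, 0, 1]]]}}

```text
clock: 24.7
tool_pos: [0.5388, 0.1088, 0.1247]
orientation: [2.307, 2.132, -0.0]
contact_force: [1.5, 0.7, -1.1]
opening: 0.0003
grip_force: 0.0
```

Call:
{"api": "send_rows", "payload": {"targets": [[[10, -45, 15, 0, 0.3], [7, -45, 0, 0, 0.3], [0, -45, 0, 0, 0.3], [0, -14, 0, 0, 0.3], [0, 0, 0, 0, 0.3]]]}}

```text
clock: 25.2
tool_pos: [0.5556, -0.0436, 0.1385]
orientation: [2.313, 2.124, -0.001]
contact_force: [0.3, -0.2, -0.4]
opening: 0.0317
grip_force: 0.0
```

Call:
{"api": "send_rows", "payload": {"targets": [[[0, 0, 0, 0, 0.3]]]}}

```text
clock: 25.3
tool_pos: [0.5557, -0.038, 0.1383]
orientation: [-2.305, -2.133, -0.002]
contact_force: [-0.3, 0.7, 0.7]
opening: 0.0323
grip_force: 0.0
```

```bash
cat > knob.py <<'E'
from h import *
def look(f):
    W,D,c=snap("wrist",f); o=get_obs(); print(o["tool_pos"],o["orientation"],o["opening"],o["joints"].round(2))
    a=np.radians(-4.1); v,u=np.mgrid[0:290,100:540]; u=u.ravel();v=v.ravel()
    P=np.array([depthpt(c,(x,y),D) for x,y in zip(u,v)]); col=W[v,u].mean(1)
    b=(P[:,2]>.06)&(P[:,2]<.075)&(abs(P[:,0]-.547)<.05)&(abs(P[:,1]+.015)<.05)
    K=P[b]
    if len(K)>20:
        r=cv2.minAreaRect((K[:,:2]*1e4).astype(np.float32)); print("knob",len(K),"rect",np.array(r[0])/1e4,np.array(r[1])/1e4,r[2],"z",np.median(K[:,2]).round(4))
        m=K[:,:2].mean(0); q=np.linalg.svd(K[:,:2]-m,full_matrices=False)[2][0]; print("axis deg",np.degrees(np.arctan2(q[1],q[0])))
    L=P[(abs(P[:,2]-.032)<.004)&(col>150)&(P[:,1]<.03)&(np.hypot(P[:,0]-.547,P[:,1]+.015)<.09)&(np.hypot(P[:,0]-.547,P[:,1]+.015)>.03)]
    if len(L)>20: print("latch arm",len(L),L.mean(0).round(4))
    Q=P.copy(); Q[:,0]=P[:,0]*np.cos(a)+P[:,1]*np.sin(a); Q[:,1]=-P[:,0]*np.sin(a)+P[:,1]*np.cos(a)
    t=Q[(Q[:,2]>.036)&(Q[:,2]<.048)&(Q[:,1]>.08)]
    if len(t)>20: print("front wall x'",np.percentile(t[:,0],[5,50,95]).round(4),"-> tray x'",(np.median(t[:,0])+.076).round(4))
E
python3 -c "
from knob import *
look('w12')"
```

```text
[ 0.5557542  -0.03701946  0.13828742] [-2.30224817e+00 -2.13529595e+00 -2.04325138e-03] 0.032437650004885306 [ 0.01  0.54  0.03  1.77 -0.03  0.83 -0.02]
knob 1159 rect [ 0.54495664 -0.01531833] [0.01424789 0.05006879] 81.69169616699219 z 0.0673
axis deg -8.344515190689412
latch arm 708 [ 0.4928 -0.0306  0.0315]
front wall x' [0.5549 0.5568 0.5586] -> tray x' 0.6328
```

View pics/w12.png

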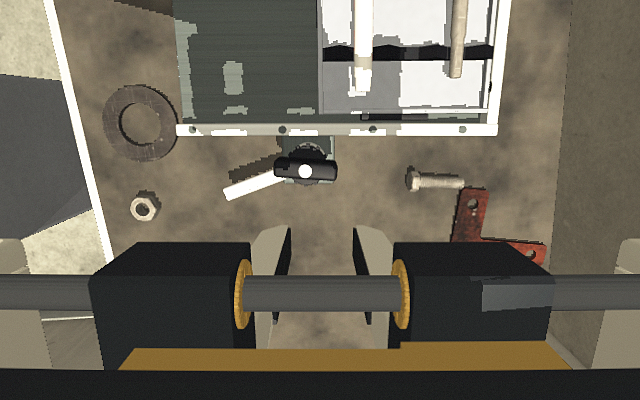

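Tray is home (tray x' 0.633 vs dock 0.634). Knob bar at (305,170) with arm towards the robot at (250,187). Approach with jaws across the bar (turn +86°).

Call:
{"api": "send_rows", "payload": {"targets": [[[-5, 11, 0, 8.5, 0.1], [-5.5, 11, 0, 8.5, 0.1], [0, 0, 0, 8.5, 0.1], [0, 0, 0, 8.5, 0.1], [0, 0, 0, 8.5, 0.1]]], "newtons": 30}}

```text
clock: 25.85
tool_pos: [0.5452, -0.0144, 0.1385]
orientation: [-1.361, -2.831, -0.002]
contact_force: [-1.4, -0.3, 0.4]
opening: 0.0417
grip_force: 0.0
```

Call:
{"api": "send_rows", "payload": {"targets": [[[0, 0, 0, 8.5, 0.1], [0, 0, 0, 8.5, 0.1], [0, 0, 0, 8.5, 0.1], [0, 0, 0, 8.5, 0.1], [0, 0, 0, 8.5, 0.1]]]}}

```text
clock: 26.35
tool_pos: [0.5452, -0.0147, 0.1386]
orientation: [0.243, 3.132, 0.002]
contact_force: [0.4, 1.1, 0.0]
opening: 0.0417
grip_force: 0.0
```

Call:
{"api": "send_rows", "payload": {"targets": [[[0, 0, -20, 1.1, 0.1], [0, 0, -20, 0, 0.1], [0, 0, -20, 0, 0.1], [0, 0, 0, 0, 0.1], [0, 0, 0, 0, 0.1]]]}}

```text
clock: 26.85
tool_pos: [0.5453, -0.0158, 0.0787]
orientation: [-0.225, -3.133, -0.002]
contact_force: [0.9, 0.3, -0.5]
opening: 0.0416
grip_force: 0.0
```

```bash
python3 -c "
from knob import *
look('w13'); W,D,c=load('w13'); o=get_obs()['tool_pos']
print(proj(c,[.545,-.0153,.067]),proj(c,o+[0,0,.022]))
P=np.array([depthpt(c,(u,v),D) for v in range(215,262,1) for u in range(200,450)])
s=P[(P[:,2]>.095)&(P[:,2]<.12)]; print(len(s)); d=s-o; print('neg',d[d[:,1]<0].max(0),'pos',d[d[:,1]>0].min(0), 'zmin',d[:,2].min())
"
```

```text
[ 0.54582592 -0.016165    0.07927578] [2.26307453e-01 3.13217433e+00 1.39504351e-03] 0.04163451707126589 [ 0.22  0.63 -0.35  1.85  0.31  0.72  1.12]
knob 1722 rect [ 0.54406426 -0.01537554] [0.0139353  0.04915346] 81.29574584960938 z 0.0673
axis deg -8.722564910055192
latch arm 1279 [ 0.4929 -0.0306  0.0315]
front wall x' [0.5542 0.5554 0.558 ] -> tray x' 0.6314
[322.4424612  220.35695012] [321.21149469 242.75347635]
1030
neg [ 0.00405485 -0.01934173  0.04072205] pos [-0.00666511  0.01986388  0.01998493] zmin 0.0199849343493326
```

Call:
{"api": "send_rows", "payload": {"targets": [[[-1, 0.5, -20, 0, 0.1], [0, 0, -20, 0, 0.1], [0, 0, -10, 0, 0.1], [0, 0, 0, 0, 0.1], [0, 0, 0, 0, 0.1]]]}}

```text
clock: 27.4
tool_pos: [0.5449, -0.017, 0.0294]
orientation: [0.229, 3.132, 0.0]
contact_force: [-0.6, -0.1, -1.2]
opening: 0.0421
grip_force: 0.0
```

Call:
{"api": "send_rows", "payload": {"targets": [[[0, 0, 0, 0, 1], [0, 0, 0, 0, 1], [0, 0, 0, 0, 1], [0, 0, 0, 0, 1]]]}}

```text
clock: 27.8
tool_pos: [0.5447, -0.0159, 0.0289]
orientation: [0.23, 3.132, 0.004]
contact_force: [-0.2, 6.1, -0.2]
opening: 0.0144
grip_force: 2.9
```

Call:
{"api": "send_rows", "payload": {"targets": [[[0, 0, 0, 0, 1], [0, 0, 0, -8, 1], [0, 0, 0, -8, 1], [0, 0, 0, -8, 1], [0, 0, 0, -8, 1]]]}}

```text
clock: 28.3
tool_pos: [0.5447, -0.0156, 0.0289]
orientation: [1.091, 2.946, 0.004]
contact_force: [0.0, 2.8, 1.1]
opening: 0.0135
grip_force: 30.0
```

Call:
{"api": "send_rows", "payload": {"targets": [[[0, 0, 0, -8, 1], [0, 0, 0, -8, 1], [0, 0, 0, -8, 1], [0, 0, 0, -8, 1], [0, 0, 0, 0, 1]]]}}

```text
clock: 28.8
tool_pos: [0.5447, -0.0156, 0.0289]
orientation: [1.853, 2.537, 0.003]
contact_force: [0.1, 3.0, 3.4]
opening: 0.0138
grip_force: 30.0
```

```bash
python3 -c "
from h import *
o=get_obs(); r=o['orientation']; print(o['moment'],o['contact_force'],o['opening'],o['grip_force'],2*np.degrees(np.arctan2(r[1],r[0]))-90)"
```

```text
[ 0.88896006 -0.05131181 -0.00544988] [0.09306005 3.0422118  3.35648686] 0.013810165974579347 30.002902150154114 17.692457891686985
```

Call:
{"api": "send_rows", "payload": {"targets": [[[0, 0, 0, -8, 1], [0, 0, 0, -8, 1], [0, 0, 0, -8, 1], [0, 0, 0, -8, 1], [0, 0, 0, -8, 1]]]}}

```text
clock: 29.3
tool_pos: [0.5446, -0.0156, 0.0289]
orientation: [-2.61, -1.746, -0.003]
contact_force: [0.3, 3.5, 2.0]
opening: 0.014
grip_force: 30.0
```

```bash
cat > m.py <<'E'
from h import *
o=get_obs(); r=o['orientation']; print(o['moment'],o['contact_force'],o['opening'],o['grip_force'],(2*np.degrees(np.arctan2(r[1],r[0]))-90+180)%360-180)
W,D,c=snap("side","sd%.0f"%(o["clock"]*100))
# arm tip direction from side depth
v,u=np.mgrid[150:260,270:400]; P=np.array([depthpt(c,(x,y),D) for x,y in zip(u.ravel(),v.ravel())])
d=P[:,:2]-[.5447,-.0155]; q=np.hypot(*d.T); k=(abs(P[:,2]-.0315)<.003)&(q>.03)&(q<.085)&(P[:,0]<.548)
print(k.sum(), np.degrees(np.arctan2(*np.median(d[k],0)[::-1])) if k.sum()>5 else None)
E
python3 m.py
```

```text
[ 0.89003127 -0.01862464  0.04206293] [0.31593542 3.47871543 2.02630404] 0.013999274416904692 29.995798766613007 -22.43662526442955
79 92.08425312958418
```

Call:
{"api": "send_rows", "payload": {"targets": [[[0, 0, 0, -8, 1], [0, 0, 0, -6, 1], [0, 0, 0, 0, 1]]]}}

```text
clock: 29.65
tool_pos: [0.5446, -0.0157, 0.0289]
orientation: [-2.799, -1.424, -0.002]
contact_force: [0.2, 3.8, 3.9]
opening: 0.0139
grip_force: 30.0
```

```bash
python3 m.py
```

```text
[ 1.1314667  -0.06199158 -0.0592788 ] [0.23131119 3.82134759 3.91139358] 0.01386300991545446 30.002767145633698 -36.08174757002291
38 89.15154908690712
```

Call:
{"api": "send_rows", "payload": {"targets": [[[0, 0, 0, -8, 1], [0, 0, 0, -6, 1], [0, 0, 0, 0, 1]]]}}

```text
clock: 30.0
tool_pos: [0.5446, -0.0157, 0.0289]
orientation: [-2.951, -1.071, -0.002]
contact_force: [0.4, 4.8, 3.6]
opening: 0.0133
grip_force: 30.0
```

```bash
python3 m.py
```

```text
[ 1.28436504 -0.08990906 -0.03461523] [0.37768766 4.83275512 3.57048091] 0.013278549067808598 30.002815425395966 -50.09945613854012
40 89.13632764696382
```

The arm stayed put while the knob went on 14°: it has slipped. Release, lift and verify.

Call:
{"api": "send_rows", "payload": {"targets": [[[0, 0, 0, 0, 0.3], [0, 0, 0, 0, 0.1], [0, 0, 0, 0, 0.1], [0, 0, 20, 0, 0.1], [0, 0, 40, 0, 0.1]]]}}

```text
clock: 30.55
tool_pos: [0.5411, -0.0183, 0.0864]
orientation: [-2.954, -1.064, 0.013]
contact_force: [1.2, 0.6, -0.1]
opening: 0.0413
grip_force: 0.0
```

Call:
{"api": "send_rows", "payload": {"targets": [[[0, 0, 45, 8, 0.1], [0, -15, 15, 8, 0.1], [0, -15, 0, 8, 0.1], [0, 0, 0, 8, 0.1], [0, 0, 0, 8, 0.1]]]}}

```text
clock: 31.05
tool_pos: [0.5436, -0.0495, 0.1485]
orientation: [2.409, 2.016, -0.002]
contact_force: [-0.3, 0.8, -0.7]
opening: 0.0416
grip_force: 0.0
```

Call:
{"api": "send_rows", "payload": {"targets": [[[0, 0, 0, 6, 0.1], [0, 0, 0, 0, 0.1], [0, 0, 0, 0, 0.1]]]}}

```text
clock: 31.35
tool_pos: [0.5437, -0.0482, 0.1483]
orientation: [-2.308, -2.131, 0.001]
contact_force: [-0.3, -0.2, 0.2]
opening: 0.042
grip_force: 0.0
```

```bash
python3 -c "
from knob import *
look('w14')"
```

```text
[ 0.54386227 -0.04799843  0.14830934] [-2.30736714e+00 -2.13204709e+00  1.20767031e-03] 0.04182173249484585 [-0.08  0.51  0.19  1.79 -0.12  0.85  0.09]
knob 1079 rect [ 0.54513389 -0.0152863 ] [0.04942749 0.01419965] 39.926143646240234 z 0.0674
axis deg -140.2553771107952
latch arm 234 [0.5477 0.0224 0.0315]
front wall x' [0.5549 0.5565 0.5581] -> tray x' 0.6325
```

View pics/w14.png

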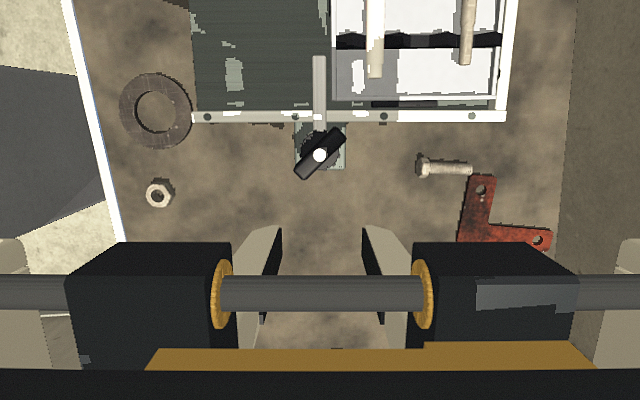

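Arm lies across in front of the tray at (319,90), parallel to the wall; the knob turned 132°, the arm 110°, so it slipped about 21°. Handing in.

```bash
python3 -c "
from workcell import *
print(finish_job())"
```

```text
the job is handed in; nothing more can be done
None
```

I handed the job in, and my last camera measurements show it done (the hand-in gave no verdict): one punch and one marker, the only two there, lie in their lanes with point and cap left, the tray is home, the latch is at its stop and the knob slipped about 21°. The fingertips sit about 22 mm behind the reported TCP, not the stated 14 mm ahead; this made my first punch grasp close on air, and I used the measured height after that.

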